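# Turn a mould insert plate over against the inspection rest

## Robot

A 6-joint arm with a two-finger parallel gripper is mounted at the origin on the work surface. World frame = base frame: x ahead of the robot, y to its left, z up, the work surface at z = 0. Lengths are in mm, angles in rad, forces in N, time in s.
With the tool pointing down it reaches from about 350 to 925 mm from the base axis. Payload 6.4 kg.
Tool frame: the origin (TCP) lies at the very end of the fingers, on their centre line; the grasp point (between the pads) lies 19 mm behind it; z points along the fingers, y is the direction in which the jaws open and shut (so a half turn about z gives the same grasp; the last joint's range is limited). The gripper opens to 94 mm and grips with 3 to 60 N. Pads are 16 mm wide; open, the fingers measure 119 mm over their backs; the gripper's body (75 mm by 177 mm) begins 78 mm behind the grasp point.
Start: joints at [-1.409, 0.245, 1.558, -0, 1.339, -0.174], TCP at [214.196, -613.705, 205.455] pointing down, gripper open.
Joint ranges: [-3.13, 3.13], [-1.02, 2.26], [0.13, 2.54], [-0.95, 4.09], [0.21, 2.88], [-2.74, 2.74]. Speed limits (rad/s): [2.57, 2.57, 3.14, 3.14, 3.14, 3.14].

## Interface

Orientations are given as a unit quaternion [x, y, z, w].
In Python, from plant import manip gives the robot as it stands.
- The arm moves only by the tool send_rows, never from a script. Its argument "targets" is a list of rows, each an object of numbers: "x", "y", "z": the shift along the tool's x, y, z in m; "ax", "ay", "az": the turn, a rotation vector about the tool's x, y, z in rad; "grip": the opening in per cent of the stroke, from 0 (shut) to 100 (fully open). In form: [{"x": .., "y": .., "z": .., "ax": .., "ay": .., "az": .., "grip": ..}, ...]. A call has 1 to 12 rows; each row shifts and turns the commanded pose from where the row before left it, along the tool's axes as they then stand; what a row does not reach is not made up. A row lasts 1/10 s, in which the tool goes at most 50 mm and 8.59 degrees, less where a joint would pass 70% of its speed; a pose out of reach is approached as far as the arm can. A call with a gripper value outside its range is refused whole. The fingers move at their own pace and stop on an object; "grip_force" is the grip in N (left out, the last holds). Time passes only in rows, so rows that do not move let the fingers close. It gives the time, the measured TCP pose, the force and the opening at its end, in the units of the state.
- manip.sense(): the state, without advancing time (a new reading comes with each control period).
- manip.capture(name): name is "side" or "top"; returns a dict with "pixels" (384x512x3 uint8, blue, green, red), "intrinsics" (3x3 intrinsics, pixels), "k1" (the pictures are not rectified: a ray, as slopes to the right and down, at radius r is drawn at 1 + k1 r^2 times it, then the intrinsics apply), "origin" and "orientation" of the camera in the world. Camera axes: x right, y up, looking along -z (the intrinsics and any distortion apply to the point x, -y, -z); pixel columns grow to the right and rows downward; lengths in mm; the calibration is good to about 2 mm. A picture is of the moment at which its call begins. There is no depth.
- manip.close_job(): hands the job in, once; it reports no verdict.
Trained networks look in a picture, given as the dict that the camera call returned (one of the last four; its "shot" number tells which), for a name from the list of things; names that differ only in an ending like _2 or _b are one class to them, and where a whole thing is asked for, a point or a joint stands for the part that bears it (a point fixed in the world has none). Each returns a list of dicts, best first, with "conf" (0 to 1); they miss things now and then, are a little off and sometimes report something else, mostly with a low value. They report only what shows in the picture. A call takes as long as a camera call. They do not tell look-alikes from the thing itself.
- manip.find_in(thing, picture): "position" ([column, row] in pixels, amid what is visible of it).
- manip.masks_of(thing, picture): "region" (384x512 bool, what is visible of it) and "position" ([column, row] in pixels, amid what is visible of it).
- manip.landmark_of(thing, picture): "position" ([column, row] in pixels: a listed point, or the origin of a listed thing).
The state is a dict: "clock": time; "q": joint angles; "dq": joint speeds; "joint_torque": joint torques, N m; "tool_pos": TCP position; "tcp_rot": TCP orientation; "ft_force": force on the tool from outside, world axes, zero at the start; "ft_torque": the same for the moment, N m; "width": opening from 0.0 (shut) to 1.0 (fully open).
Only numpy, scipy, OpenCV 4.12 (cv2) and the standard library are available. Lean on these libraries where they do the work, as an engineer would, in place of code of your own. Each camera call takes 0.05 s, during which the arm holds its last target.

## Task

The mould insert plate lies on the bench with its blue back up. Without picking it up, push it with the fingertips against the front edge of the low green-topped inspection rest, tip it up there with its far end staying low at that edge, and turn it over onto the rest, so that it lies flat on the green top with its mirror face up. Leave the red can, the white jar and the steel core where they stand.

Things in the scene. Friction and masses are not known exactly. Their poses are not given: they have to be found in the camera images.
- rest: Fixed inspection rest on the bench: aluminium block with green rubber top, 150 (its x) by 200 (its y) by 14 mm high. Its upright front face looks towards the robot (-x). Origin: bench height, foot of the front face, middle of its width; the block spans x = 0 to 150, y = -100 to 100 mm in this frame; z is up.
- plate: Loose aluminium plate, 64 (its x) by 90 (its y) by 10 mm thick (its z), about 0.16 kg, square-edged. Origin: its centre. +z points out of the blue back with four dark screw holes (up at the start), -z out of the bright mirror face with a round polished window (down at the start). It starts flat on the bench on the robot's side of the rest, its x axis within 0.25 rad of the rest's x.
- plate_far (a point): Middle of the plate's far end face (its +x end, towards the rest), half way up its thickness; at the start 20 to 65 mm short of the rest's front face. Tipped past upright, the plate topples over the rest's 14 mm high edge onto the green top, and may stay overhanging the edge by about 14 mm, which is fine.
- plate_near (a point): Middle of the plate's near end face (its -x end). While fingertips low on this face press the plate against the rest (5 to 10 N), the near end follows them upwards by friction and the plate pivots about its far bottom edge. Below about 50 degrees it jams if pushed straight ahead: move the tips along the arc; above that, pushing ahead with the tips behind it turns it over.
- oil_can: Bystander: red can, 48 mm across, 100 mm high, standing beside the rest. Origin: centre of its underside.
- jar: Bystander: white jar with grey cap, 48 mm across, 65 mm high, standing beside the rest. Origin: centre of its underside.
- core: Bystander: stepped round steel mould core, 48 mm across, 45 mm high, standing beside the rest. Origin: centre of its underside.
There are look-alikes about, which are no part of the job. Several things look just like the plate: the one meant starts farthest to the robot's right.

How it is judged (in metres and radians):
On the way:
1. the plate is tipped up by at least 40 degrees with its far end low against the front face of the rest (angle between plate's own z axis and vertical between 0.7 and 2 rad and x of plate_far in the frame of rest between -0.022 and 0.005 m and height (world z) of plate_far below 0.02 m), for 0.1 s.
At the end, for the whole second after the job is handed in: The plate lies flat (within about 5 degrees) and at rest on the green top of the rest, mirror face up, its centre over the rest; can, jar and core within 20 mm of where they stood (angle between plate's own z axis and vertical above 3.04 rad and height (world z) of plate between 0.0165 and 0.0215 m and x of plate in the frame of rest between 0 and 0.15 m and y of plate in the frame of rest between -0.1 and 0.1 m and linear speed of plate below 0.02 m/s and angular speed of plate below 0.2 rad/s and distance of each of oil_can, jar, core from where it was at the start of the episode below 0.02 m); the robot touches nothing.
It fails at once if the plate is lifted: its centre higher than 65 mm, both its ends higher than 40 mm, or its far end higher than 35 mm before the plate is turned well past upright (height (world z) of plate above 0.065 m or height (world z) of each of plate_far, plate_near above 0.04 m or (height (world z) of plate_far above 0.035 m and angle between plate's own z axis and vertical below 2.1 rad)).
It fails at once if the plate's far end is raised off the bench while more than 35 mm short of the rest (height (world z) of plate_far above 0.02 m and x of plate_far in the frame of rest below -0.035 m).
It fails at once if can, jar or core is pushed more than 20 mm or knocked over (distance of any of oil_can, jar, core from where it was at the start of the episode above 0.02 m or angle between any of oil_can, jar, core's own z axis and vertical above 0.5 rad).
It also fails if it takes over 58 s, if anything falls off the work surface, if the arm or the gripper's body presses on something with over 40 N, if the wrist force passes 120 N, or if a joint passes its speed limit or range.

## Working session

There is one attempt and no reset: what is moved stays moved. The work goes in short steps, Python scripts to look and compute and a tool call to move; the robot and the scene stay as the last step left them, time stands still between calls to the robot, and variables do not carry over. Pictures are saved under pics/ and viewed, and the job is handed in when it is done.

Besides the shell and the picture viewer there is one more tool, called after ">>>" as name([rows], argument=value, ...), one row to a line, values as JSON. send_rows: Moves the arm, as the interface text tells. Its arguments: {"type":"object","properties":{"targets":{"type":"array"},"grip_force":{"type":"number"}},"required":["targets"]}

```bash
ls; mkdir -p pics; python3 - <<'E'
from plant import manip
import cv2
print(manip.sense())
for n in ("side","top"):
    p=manip.capture(n); cv2.imwrite(f"pics/{n}0.png",p["pixels"])
    print(n,p["intrinsics"],p["k1"],p["origin"],p["orientation"],p["shot"])
    for t in ("rest","plate","plate_far","plate_near","oil_can","jar","core"):
        print(t,[(d["position"],round(d["conf"],2)) for d in manip.landmark_of(t,p)])
E
```

```text
pics
{'clock': 0.0, 'q': array([-1.40911769e+00,  2.45804598e-01,  1.55900821e+00, -9.12101060e-06,
        1.33867037e+00, -1.74118796e-01]), 'dq': array([ 0.00093565, -0.00034833,  0.00021248,  0.00020926,  0.00217389,
        0.00026278]), 'joint_torque': array([-2.48461356e-04, -4.15830374e+01, -3.14606595e+01,  6.84975763e-02,
        3.30790901e-02, -1.34105635e-04]), 'tool_pos': array([ 214.08374729, -613.10228162,  204.35453247]), 'tcp_rot': array([ 9.85937474e-01,  1.67111949e-01,  1.44247176e-06, -9.45274021e-04]), 'ft_force': array([-0.18476346, -0.17561634, -0.61237948]), 'ft_torque': array([-0.05747356,  0.02254467,  0.02033898]), 'width': 1.0023403841853444}
side [[393.78199408   0.         256.2800115 ]
 [  0.         393.78199408 193.15969021]
 [  0.           0.           1.        ]] -0.01932011053534557 [ 443.14763993 -630.10026681  411.44213454] [ 0.51135559 -0.03953499 -0.05108762  0.85693786] 1
rest [([251.4, 213.5], 0.71), ([274.8, 212.8], 0.64)]
plate [([155.8, 202.6], 0.9), ([181.6, 171.2], 0.79), ([233.0, 212.5], 0.78)]
plate_far [([249.9, 211.1], 0.9), ([19
[... 154 characters left out ...]
0.78)]
jar [([244.8, 169.6], 0.9), ([294.0, 266.8], 0.43)]
core [([293.2, 269.1], 0.67)]
top [[359.82692929   0.         263.13992143]
 [  0.         359.82692929 197.20280345]
 [  0.           0.           1.        ]] -0.09671997841384712 [434.21084378  57.21142863 826.68680513] [ 0.03570204 -0.04422984 -0.70099728  0.71089514] 2
rest [([261.1, 174.8], 0.83)]
plate [([270.7, 215.3], 0.89), ([173.8, 262.2], 0.86), ([235.4, 283.3], 0.73)]
plate_far [([245.8, 269.8], 0.93), ([167.6, 249.4], 0.89), ([265.4, 199.2], 0.7)]
plate_near [([181.8, 269.7], 0.95), ([226.0, 291.2], 0.88), ([274.8, 228.4], 0.83)]
oil_can [([188.3, 148.0], 0.94)]
jar [([175.0, 191.6], 0.86)]
core [([343.8, 176.9], 0.91)]
```

View pics/side0.png

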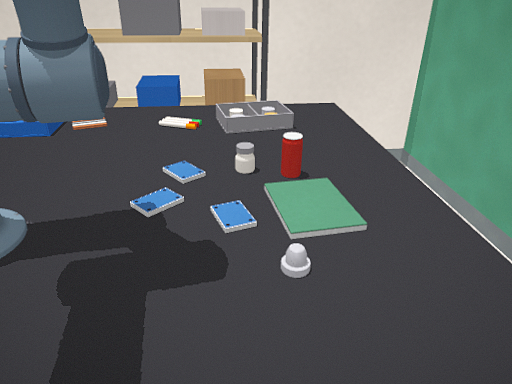

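View pics/top0.png

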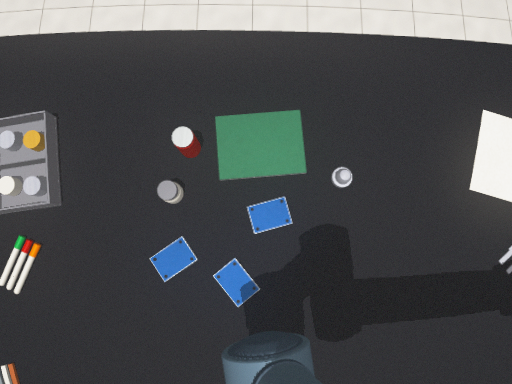

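The target is the plate nearest the rest: top (270,215), side (233,213). Next I measure its pose and the rest's from the outlines.

```bash
cat > h.py <<'E'
import numpy as np, cv2
from scipy.spatial.transform import Rotation as R
def proj(P,p):
    c=R.from_quat(p["orientation"]).inv().apply(np.atleast_2d(P)-p["origin"])
    u=np.c_[c[:,0],-c[:,1]]/(-c[:,2:3]); r2=(u**2).sum(1,keepdims=True)
    u=u*(1+p["k1"]*r2); K=p["intrinsics"]
    return u*[K[0,0],K[1,1]]+[K[0,2],K[1,2]]
def world(px,p,z):
    K=p["intrinsics"]; d=(np.atleast_2d(px)-[K[0,2],K[1,2]])/[K[0,0],K[1,1]]; u=d.copy()
    for _ in range(20): u=d/(1+p["k1"]*(u**2).sum(1,keepdims=True))
    w=R.from_quat(p["orientation"]).apply(np.c_[u[:,0],-u[:,1],-np.ones(len(u))])
    return p["origin"]+w*((z-p["origin"][2])/w[:,2:3])
def rect(mask,p,z):
    c=max(cv2.findContours(mask.astype(np.uint8),cv2.RETR_EXTERNAL,cv2.CHAIN_APPROX_NONE)[0],key=cv2.contourArea)[:,0]
    w=world(c,p,z)[:,:2].astype(np.float32)
    return cv2.minAreaRect(w)
E
python3 - <<'E'
from plant import manip
from h import *
for n in ("top","side"):
    p=manip.capture(n)
    for t,z in (("plate",10),("rest",14)):
        for d in manip.masks_of(t,p): 
            r=rect(d["region"],p,z); print(n,t,round(d["conf"],2),d["position"],np.round(r[0],1),np.round(r[1],1),round(r[2],1))
            if t=="rest" or (t=="plate" and n=="top"): print(np.round(cv2.boxPoints(r),0).tolist())
    for t in ("oil_can","jar","core"):
        print(t,world(manip.landmark_of(t,p)[0]["position"],p,0).round(0))
    hsv=cv2.cvtColor(p["pixels"],cv2.COLOR_BGR2HSV)
    g=cv2.inRange(hsv,(60,80,30),(90,255,255)); 
    if n=="side": g[:,380:]=0
    r=rect(g,p,14); print("green",r,cv2.boxPoints(r).round(0).tolist())
    b=cv2.inRange(hsv,(95,100,60),(120,255,255)); 
    nl,lab,st,ce=cv2.connectedComponentsWithStats(b)
    for i in range(1,nl):
        if 200<st[i,4]<3000: r=rect(lab==i,p,10); print("blue",ce[i].round(),np.round(r[0],1),np.round(r[1],1),round(r[2],1))
E
```

```text
top plate 0.97 [271.2, 213.9] [485.2  32.2] [68.3 91.6] 17.8
[[439.0, 65.0], [467.0, -22.0], [532.0, -1.0], [504.0, 86.0]]
top plate 0.96 [173.4, 258.4] [385.7 248.6] [64.3 94.9] 37.8
[[331.0, 266.0], [389.0, 191.0], [440.0, 231.0], [382.0, 306.0]]
top plate 0.94 [236.5, 281.1] [335.9 105.5] [90.5 65.2] 39.7
[[280.0, 102.0], [322.0, 51.0], [391.0, 109.0], [350.0, 159.0]]
top rest 0.59 [258.8, 145.5] [650.3  55.5] [154.  203.1] 5.6
[[564.0, 149.0], [584.0, -53.0], [737.0, -38.0], [717.0, 164.0]]
oil_can [[634. 222.   0.]]
jar [[534. 257.   0.]]
core [[ 581. -137.    0.]]
green ((651.6814575195312, 57.24308776855469), (151.06007385253906, 201.7220916748047), 5.707935810089111) [[566.0, 150.0], [587.0, -51.0], [737.0, -36.0], [717.0, 165.0]]
blue [269. 215.] [487.2  33. ] [60.3 85.8] 16.3
blue [173. 259.] [384.7 249.8] [59.8 86.3] 35.7
blue [236. 282.] [335.1 106.3] [86.6 60.1] 39.4
side plate 0.93 [234.0, 214.8] [487.4  22.7] [ 67.  103.4] 15.3
side plate 0.8 [182.6, 174.1] [384.7 237.8] [ 72.9 107.4] 32.9
side plate 0.56 [158.7, 202.9] [336.7  92.3] [95.1 78.4] 38.2
side rest 0.64 [310.7, 214.1] [649.9  44.5] [159.1 224.4] 5.4
[[560.0, 149.0], [581.0, -75.0], [740.0, -60.0], [718.0, 164.0]]
oil_can [[633. 203.   0.]]
jar [[539. 257.   0.]]
core [[ 575. -136.   -0.]]
green ((651.2597045898438, 54.463714599609375), (151.5275421142578, 202.50267028808594), 5.661248683929443) [[566.0, 148.0], [586.0, -54.0], [737.0, -39.0], [717.0, 163.0]]
blue [158.  91.] [ 249.6 1073.7] [183.1 542.9] 3.4
blue [ 27. 129.] [-107.   597.4] [161.8 198.3] 89.2
blue [183. 169.] [385.5 250.5] [61.  89.4] 35.2
blue [156. 199.] [335.3 106.4] [87.6 62.9] 39.6
blue [232. 213.] [486.9  33.3] [58.9 85.9] 16.4
```

```bash
cat >> h.py <<'E'
REST=np.array([576.9,48.6]); PSI=0.0995
def tgt(phi,psi=PSI):   # tool rotation: x fwd/up, y right, z down/fwd
    Rz=R.from_euler('z',psi)
    f=np.cos(phi);s=np.sin(phi)
    return Rz*R.from_matrix(np.array([[f,0,s],[0,-1,0],[s,0,-f]]))
def rest2w(x,y,z): 
    c,s=np.cos(PSI),np.sin(PSI); return np.array([REST[0]+c*x-s*y,REST[1]+s*x+c*y,z])
def w2rest(p):
    c,s=np.cos(PSI),np.sin(PSI); d=np.array(p[:2])-REST; return np.array([c*d[0]+s*d[1],-s*d[0]+c*d[1],p[2]])
def plan(st,pos,phi):
    r0=R.from_quat(st["tcp_rot"]); d=r0.inv().apply(np.array(pos)-st["tool_pos"])/1000
    rv=(r0.inv()*tgt(phi)).as_rotvec(); return d.round(4),rv.round(4)
def show(st):
    r=R.from_quat(st["tcp_rot"]).as_matrix(); c=w2rest(st["tool_pos"]+8*r[:,0])
    f=R.from_euler('z',-PSI).apply(st["ft_force"])
    print("t",round(st["clock"],2),"corner rest",c.round(1),"phi",round(np.degrees(np.arcsin(r[2,0])),1),"yaw",round(np.arctan2(r[1,0],r[0,0]),3),"F rest",f.round(1),"w",round(st["width"],2))
E
python3 - <<'E'
from plant import manip
from h import *
s=manip.sense(); show(s); print(plan(s,rest2w(-158,-8,205),0))
E
```

```text
t 1.4 corner rest [-418.9 -621.1  205.4] phi 0.0 yaw 0.336 F rest [-0.1  0.4  0.6] w 1.0
(array([ 4.052e-01, -5.350e-01,  5.000e-04]), array([-1.000e-04, -0.000e+00,  2.363e-01]))
```

>>> send_rows([
  {"x": 0.017, "y": -0.0223, "grip": 50},
  {"x": 0.017, "y": -0.0223},
  {"x": 0.017, "y": -0.0223},
  {"x": 0.017, "y": -0.0223},
  {"x": 0.017, "y": -0.0223},
  {"x": 0.017, "y": -0.0223},
  {"x": 0.017, "y": -0.0223},
  {"x": 0.017, "y": -0.0223},
  {"x": 0.017, "y": -0.0223},
  {"x": 0.017, "y": -0.0223},
  {"x": 0.017, "y": -0.0223},
  {"x": 0.017, "y": -0.0223},
])

```text
invalid input
```

>>> send_rows([
  {"x": 0.017, "y": -0.0223},
  {"x": 0.017, "y": -0.0223},
  {"x": 0.017, "y": -0.0223},
  {"x": 0.017, "y": -0.0223},
  {"x": 0.017, "y": -0.0223},
  {"x": 0.017, "y": -0.0223},
  {"x": 0.017, "y": -0.0223},
  {"x": 0.017, "y": -0.0223},
  {"x": 0.017, "y": -0.0223},
  {"x": 0.017, "y": -0.0223},
  {"x": 0.017, "y": -0.0223},
  {"x": 0.017, "y": -0.0223},
])

```text
invalid input
```

```bash
python3 - <<'E'
from plant import manip
from h import *
s=manip.sense(); show(s); print(s["q"].round(2),plan(s,rest2w(-158,-8,205),0),plan(s,rest2w(-158,-8,30),0))
E
```

```text
t 1.4 corner rest [-418.9 -621.1  205.4] phi 0.0 yaw 0.336 F rest [-0.1  0.4  0.6] w 1.0
[-1.41  0.25  1.56  0.    1.34 -0.17] (array([ 4.052e-01, -5.350e-01,  5.000e-04]), array([-1.000e-04, -0.000e+00,  2.363e-01])) (array([ 0.4052, -0.535 ,  0.1755]), array([-1.000e-04, -0.000e+00,  2.363e-01]))
```

>>> send_rows([
  {"x": 0.017, "y": -0.0223, "z": 0, "ax": 0, "ay": 0, "az": 0, "grip": 50},
  {"x": 0.017, "y": -0.0223, "z": 0, "ax": 0, "ay": 0, "az": 0, "grip": 50},
  {"x": 0.017, "y": -0.0223, "z": 0, "ax": 0, "ay": 0, "az": 0, "grip": 50},
  {"x": 0.017, "y": -0.0223, "z": 0, "ax": 0, "ay": 0, "az": 0, "grip": 50},
  {"x": 0.017, "y": -0.0223, "z": 0, "ax": 0, "ay": 0, "az": 0, "grip": 50},
  {"x": 0.017, "y": -0.0223, "z": 0, "ax": 0, "ay": 0, "az": 0, "grip": 50},
  {"x": 0.017, "y": -0.0223, "z": 0, "ax": 0, "ay": 0, "az": 0, "grip": 50},
  {"x": 0.017, "y": -0.0223, "z": 0, "ax": 0, "ay": 0, "az": 0, "grip": 50},
  {"x": 0.017, "y": -0.0223, "z": 0, "ax": 0, "ay": 0, "az": 0, "grip": 50},
  {"x": 0.017, "y": -0.0223, "z": 0, "ax": 0, "ay": 0, "az": 0, "grip": 50},
  {"x": 0.017, "y": -0.0223, "z": 0, "ax": 0, "ay": 0, "az": 0, "grip": 50},
  {"x": 0.017, "y": -0.0223, "z": 0, "ax": 0, "ay": 0, "az": 0, "grip": 50},
])

```text
clock: 2.6
tool_pos: [318.9, -292.8, 205.6]
tcp_rot: [0.986, 0.167, 0.0, 0.0]
ft_force: [-0.2, 0.0, -0.5]
width: 0.501
```

>>> send_rows([
  {"x": 0.017, "y": -0.0223, "z": 0, "ax": 0, "ay": 0, "az": 0, "grip": 50},
  {"x": 0.017, "y": -0.0223, "z": 0, "ax": 0, "ay": 0, "az": 0, "grip": 50},
  {"x": 0.017, "y": -0.0223, "z": 0, "ax": 0, "ay": 0, "az": 0, "grip": 50},
  {"x": 0.017, "y": -0.0223, "z": 0, "ax": 0, "ay": 0, "az": 0, "grip": 50},
  {"x": 0.017, "y": -0.0223, "z": 0, "ax": 0, "ay": 0, "az": 0, "grip": 50},
  {"x": 0.017, "y": -0.0223, "z": 0, "ax": 0, "ay": 0, "az": 0, "grip": 50},
  {"x": 0.017, "y": -0.0223, "z": 0, "ax": 0, "ay": 0, "az": 0, "grip": 50},
  {"x": 0.017, "y": -0.0223, "z": 0, "ax": 0, "ay": 0, "az": 0, "grip": 50},
  {"x": 0.017, "y": -0.0223, "z": 0, "ax": 0, "ay": 0, "az": 0, "grip": 50},
  {"x": 0.017, "y": -0.0223, "z": 0, "ax": 0, "ay": 0, "az": 0, "grip": 50},
  {"x": 0.017, "y": -0.0223, "z": 0, "ax": 0, "ay": 0, "az": 0, "grip": 50},
  {"x": 0, "y": 0, "z": 0, "ax": 0, "ay": 0, "az": 0.1, "grip": 50},
])

```text
clock: 3.8
tool_pos: [414.7, 1.7, 205.6]
tcp_rot: [0.993, 0.118, 0.0, -0.0]
ft_force: [0.7, -0.5, 0.4]
width: 0.502
```

```bash
python3 - <<'E'
from plant import manip
from h import *
s=manip.sense(); show(s); print(s["q"].round(2),plan(s,rest2w(-158,-8,30),0))
E
```

```text
t 3.8 corner rest [-158.1  -29.5  205.6] phi 0.0 yaw 0.237 F rest [ 0.7 -0.6  0.4] w 0.5
[-0.27 -0.35  2.13  0.    1.36  1.06] (array([ 0.011 , -0.0212,  0.1756]), array([-0.0005, -0.0005,  0.1379]))
```

>>> send_rows([
  {"x": 0.002, "y": -0.007, "z": 0.03, "ax": 0, "ay": 0, "az": 0, "grip": 50},
  {"x": 0.002, "y": -0.007, "z": 0.03, "ax": 0, "ay": 0, "az": 0, "grip": 50},
  {"x": 0.002, "y": -0.007, "z": 0.03, "ax": 0, "ay": 0, "az": 0, "grip": 50},
  {"x": 0, "y": 0, "z": 0.03, "ax": 0, "ay": 0, "az": 0.07, "grip": 50},
  {"x": 0, "y": 0, "z": 0.03, "ax": 0, "ay": 0, "az": 0.068, "grip": 50},
  {"x": 0, "y": 0, "z": 0.025, "ax": 0, "ay": 0, "az": 0, "grip": 50},
  {"x": 0, "y": 0, "z": 0.01, "ax": 0, "ay": 0, "az": 0, "grip": 50},
  {"x": 0, "y": 0, "z": 0, "ax": 0, "ay": 0, "az": 0, "grip": 50},
])

```text
clock: 4.6
tool_pos: [414.3, 21.4, 19.5]
tcp_rot: [0.999, 0.049, -0.001, -0.0]
ft_force: [-0.9, -0.2, 0.4]
width: 0.498
```

```bash
python3 - <<'E'
from plant import manip
from h import *
s=manip.sense(); show(s); print(s["q"].round(2),s["ft_torque"],plan(s,rest2w(-158,-8,3.5),0))
for n in("top","side"):
    p=manip.capture(n); im=p["pixels"].copy()
    for X,c in((-158,0),): 
        for q in proj([s["tool_pos"]],p): cv2.circle(im,tuple(int(v) for v in q),2,(0,0,255),-1)
    pts=proj([rest2w(0,y,14) for y in(-100,100)],p).astype(int); cv2.line(im,tuple(map(int,pts[0])),tuple(map(int,pts[1])),(0,255,255),1)
    cv2.imwrite(f"pics/{n}1.png",im[100:320,100:400] if n=="side" else im[80:300,100:400])
E
python3 -c "
import cv2,numpy as np
a=cv2.imread('pics/side1.png');b=cv2.imread('pics/top1.png')
cv2.imwrite('pics/c1.png',cv2.resize(np.hstack([a,b]),(800,293)))"
```

```text
t 4.6 corner rest [-156.5  -10.9   19.5] phi -0.2 yaw 0.098 F rest [-0.9 -0.1  0.4] w 0.5
[-0.22 -0.04  2.25  0.    0.93  1.25] [0.0219928  0.03980696 0.0311616 ] (array([ 0.0065, -0.0029,  0.016 ]), array([-0.0009,  0.0027, -0.0016]))
```

View pics/c1.png

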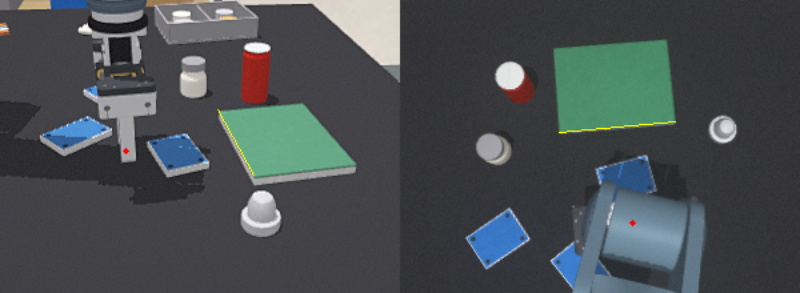

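>>> send_rows([
  {"x": 0.0, "y": -0.003, "z": 0.008, "ax": 0, "ay": 0.003, "az": 0, "grip": 50},
  {"x": 0.0, "y": 0, "z": 0.008, "ax": 0, "ay": 0, "az": 0, "grip": 50},
  {"x": 0, "y": 0, "z": 0, "ax": 0, "ay": 0, "az": 0, "grip": 50},
])

```text
clock: 5.0
tool_pos: [414.3, 24.4, 3.7]
tcp_rot: [0.999, 0.049, 0.001, -0.0]
ft_force: [-0.2, -0.5, 0.1]
width: 0.499
```

>>> send_rows([
  {"x": 0.007, "y": 0, "z": 0, "ax": 0, "ay": 0, "az": 0, "grip": 50},
  {"x": 0.007, "y": 0, "z": 0, "ax": 0, "ay": 0, "az": 0, "grip": 50},
  {"x": 0.007, "y": 0, "z": 0, "ax": 0, "ay": 0, "az": 0, "grip": 50},
  {"x": 0.007, "y": 0, "z": 0, "ax": 0, "ay": 0, "az": 0, "grip": 50},
  {"x": 0.007, "y": 0, "z": 0, "ax": 0, "ay": 0, "az": 0, "grip": 50},
  {"x": 0.007, "y": 0, "z": 0, "ax": 0, "ay": 0, "az": 0, "grip": 50},
  {"x": 0.007, "y": 0, "z": 0, "ax": 0, "ay": 0, "az": 0, "grip": 50},
  {"x": 0.007, "y": 0, "z": 0, "ax": 0, "ay": 0, "az": 0, "grip": 50},
  {"x": 0, "y": 0, "z": 0, "ax": 0, "ay": 0, "az": 0, "grip": 50},
])

```text
clock: 5.9
tool_pos: [472.1, 29.6, 4.9]
tcp_rot: [0.999, 0.049, 0.002, 0.0]
ft_force: [0.7, 1.2, -0.0]
width: 0.502
```

```bash
python3 - <<'E'
from plant import manip
from h import *
s=manip.sense(); show(s)
for n in("side",):
    p=manip.capture(n); im=p["pixels"].copy()
    cv2.imwrite("pics/s2.png",cv2.resize(im[130:300,150:390],(800,567)))
E
```

```text
t 5.9 corner rest [-98.2  -8.5   4.9] phi 0.3 yaw 0.098 F rest [ 0.8  1.1 -0. ] w 0.5
```

View pics/s2.png

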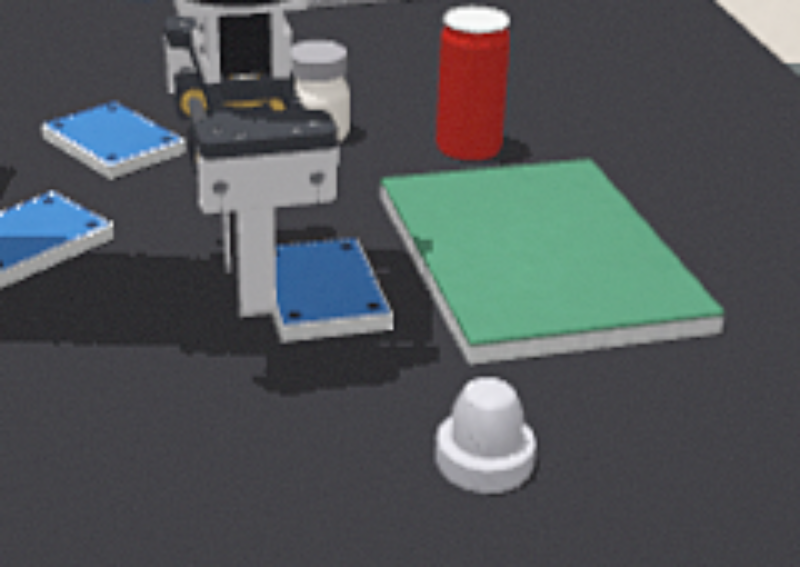

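Plate is squared against the tips (plate at about (330,290), ~30 mm short of the rest). Pushing on, slightly lower.

>>> send_rows([
  {"x": 0.005, "y": 0, "z": 0.001, "ax": 0, "ay": -0.003, "az": 0, "grip": 50},
  {"x": 0.005, "y": 0, "z": 0.001, "ax": 0, "ay": -0.003, "az": 0, "grip": 50},
  {"x": 0.005, "y": 0, "z": 0, "ax": 0, "ay": 0, "az": 0, "grip": 50},
  {"x": 0.005, "y": 0, "z": 0.0005, "ax": 0, "ay": 0, "az": 0, "grip": 50},
  {"x": 0.005, "y": 0, "z": 0, "ax": 0, "ay": 0, "az": 0, "grip": 50},
  {"x": 0.003, "y": 0, "z": 0, "ax": 0, "ay": 0, "az": 0, "grip": 50},
  {"x": 0.002, "y": 0, "z": 0, "ax": 0, "ay": 0, "az": 0, "grip": 50},
  {"x": 0, "y": 0, "z": 0, "ax": 0, "ay": 0, "az": 0, "grip": 50},
])

```text
clock: 6.75
tool_pos: [501.1, 32.6, 2.1]
tcp_rot: [0.999, 0.049, -0.001, 0.0]
ft_force: [0.8, -1.1, 0.5]
width: 0.502
```

```bash
python3 - <<'E'
from plant import manip
from h import *
s=manip.sense(); show(s)
for n in("side",):
    p=manip.capture(n); im=p["pixels"].copy()
    cv2.imwrite("pics/s3.png",cv2.resize(im[130:300,150:390],(800,567)))
E
```

```text
t 6.75 corner rest [-69.   -8.4   2.1] phi -0.1 yaw 0.098 F rest [ 0.7 -1.2  0.5] w 0.5
```

View pics/s3.png

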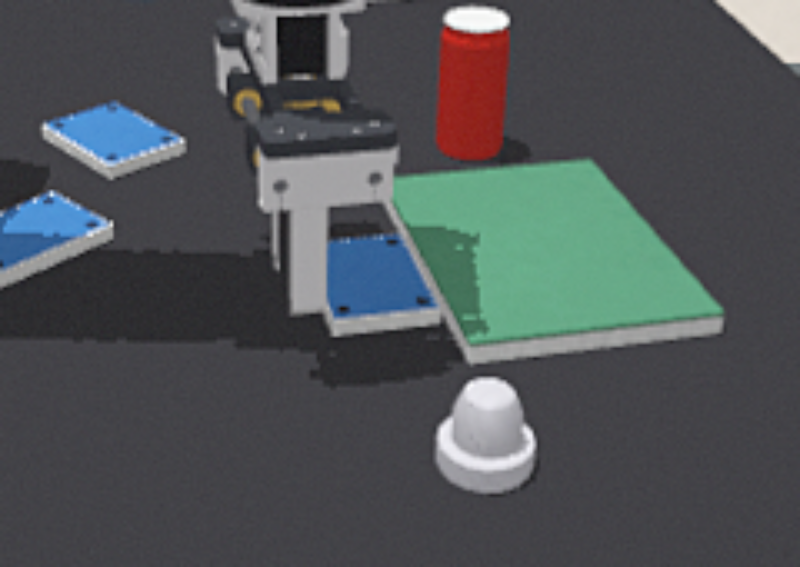

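>>> send_rows([
  {"x": 0.001, "y": 0, "z": 0, "ax": 0, "ay": 0, "az": 0, "grip": 50},
  {"x": 0.001, "y": 0, "z": 0, "ax": 0, "ay": 0, "az": 0, "grip": 50},
  {"x": 0.001, "y": 0, "z": 0, "ax": 0, "ay": 0, "az": 0, "grip": 50},
  {"x": 0.001, "y": 0, "z": 0, "ax": 0, "ay": 0, "az": 0, "grip": 50},
  {"x": 0, "y": 0, "z": 0, "ax": 0, "ay": 0, "az": 0, "grip": 50},
])

```text
clock: 7.3
tool_pos: [504.8, 33.0, 2.1]
tcp_rot: [0.999, 0.049, -0.001, 0.0]
ft_force: [-1.3, 0.1, 0.4]
width: 0.501
```

>>> send_rows([
  {"x": 0.001, "y": 0, "z": 0, "ax": 0, "ay": 0, "az": 0, "grip": 50},
  {"x": 0, "y": 0, "z": 0, "ax": 0, "ay": 0, "az": 0, "grip": 50},
])

```text
clock: 7.5
tool_pos: [504.8, 33.0, 1.9]
tcp_rot: [0.999, 0.049, -0.003, 0.0]
ft_force: [-5.4, -0.9, 4.4]
width: 0.498
```

```bash
python3 - <<'E'
from plant import manip
from h import *
s=manip.sense(); show(s)
E
```

```text
t 7.5 corner rest [-65.3  -8.3   1.9] phi -0.3 yaw 0.098 F rest [-5.5 -0.3  4.4] w 0.5
```

```bash
cat >> h.py <<'E'
X0=-1.3
def cmd(th,phi,s=2.0,d=1.5):
    c,n=np.cos(th),np.sin(th)
    C=np.array([X0-10*n-64*c+s*n+d*c, 64*n+s*c-d*n])
    return C-8*np.array([np.cos(phi),np.sin(phi)])
def rows(ths,phis,s=2.0,ds=None):
    for i in range(1,len(ths)):
        a=cmd(np.radians(ths[i-1]),np.radians(phis[i-1]),s,ds[i-1]); b=cmd(np.radians(ths[i]),np.radians(phis[i]),s,ds[i]); v=b-a
        p=np.radians(phis[i-1]); x=v@[np.cos(p),np.sin(p)]; z=v@[np.sin(p),-np.cos(p)]
        print(ths[i],phis[i],"x %.4f z %.4f ay %.4f"%(x/1000,z/1000,np.radians(phis[i]-phis[i-1])), b.round(1))
E
python3 - <<'E'
from h import *
t=np.arange(0,52,3.); rows(t,t,2,[1.0]+[1.6]*20)
E
```

```text
3.0 3.0 x 0.0003 z -0.0028 ay 0.0524 [-72.    4.8]
6.0 6.0 x 0.0000 z -0.0028 ay 0.0524 [-72.2   7.7]
9.0 9.0 x 0.0004 z -0.0028 ay 0.0524 [-72.1  10.5]
12.0 12.0 x 0.0007 z -0.0027 ay 0.0524 [-71.8  13.3]
15.0 15.0 x 0.0010 z -0.0026 ay 0.0524 [-71.4  16. ]
18.0 18.0 x 0.0013 z -0.0024 ay 0.0524 [-70.7  18.7]
21.0 21.0 x 0.0016 z -0.0023 ay 0.0524 [-69.9  21.4]
24.0 24.0 x 0.0019 z -0.0021 ay 0.0524 [-68.9  24. ]
27.0 27.0 x 0.0021 z -0.0018 ay 0.0524 [-67.7  26.5]
30.0 30.0 x 0.0024 z -0.0016 ay 0.0524 [-66.3  28.9]
33.0 33.0 x 0.0025 z -0.0013 ay 0.0524 [-64.7  31.3]
36.0 36.0 x 0.0027 z -0.0010 ay 0.0524 [-63.   33.6]
39.0 39.0 x 0.0028 z -0.0007 ay 0.0524 [-61.   35.8]
42.0 42.0 x 0.0029 z -0.0003 ay 0.0524 [-59.   37.9]
45.0 45.0 x 0.0030 z 0.0000 ay 0.0524 [-56.7  39.9]
48.0 48.0 x 0.0030 z 0.0004 ay 0.0524 [-54.4  41.8]
51.0 51.0 x 0.0030 z 0.0007 ay 0.0524 [-51.8  43.5]
```

>>> send_rows([
  {"x": 0.0005, "y": 0, "z": -0.0028, "ax": 0, "ay": 0.0524, "az": 0, "grip": 50},
  {"x": 0.0002, "y": 0, "z": -0.0028, "ax": 0, "ay": 0.0524, "az": 0, "grip": 50},
  {"x": 0.0004, "y": 0, "z": -0.0028, "ax": 0, "ay": 0.0524, "az": 0, "grip": 50},
])

```text
clock: 7.8
tool_pos: [505.0, 33.2, 9.6]
tcp_rot: [0.996, 0.049, 0.077, -0.004]
ft_force: [-2.9, -0.1, -0.5]
width: 0.5
```

```bash
python3 - <<'E'
from plant import manip
from h import *
s=manip.sense(); show(s); print(w2rest(s["tool_pos"]),s["q"].round(2))
p=manip.capture("side"); im=p["pixels"].copy()
cv2.imwrite("pics/s4.png",cv2.resize(im[150:270,190:370],(800,533)))
E
```

```text
t 7.8 corner rest [-65.2  -8.2  10.8] phi 8.8 yaw 0.098 F rest [-2.9  0.2 -0.5] w 0.5
[-73.05997211  -8.18703828   9.61792942] [-0.18  0.11  2.13  0.06  0.76  1.25]
```

View pics/s4.png

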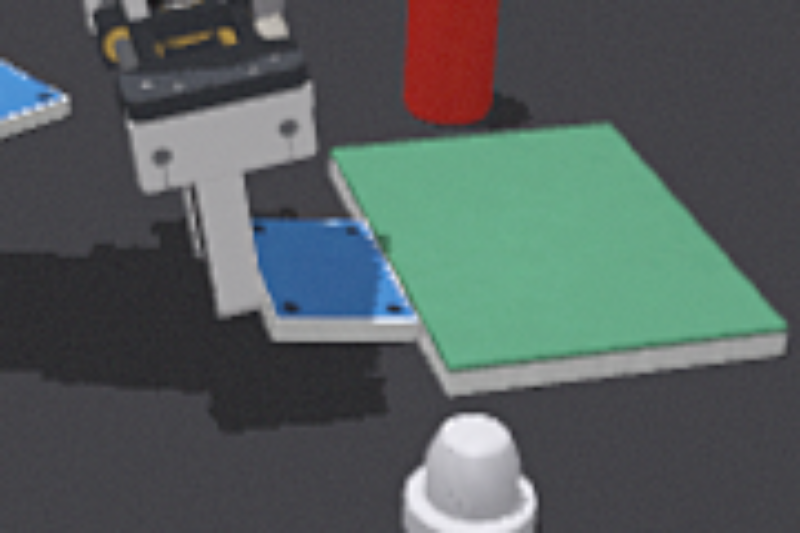

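```bash
cat >> h.py <<'E'
def outline(th,yc,x0=None):
    x0=X0 if x0 is None else x0
    c,n=np.cos(th),np.sin(th); b=np.array([x0-10*n,0]); d=np.array([-c,n])*64; m=np.array([n,c])*10
    P=[]
    for y in(-45,45):
        P.append([rest2w(q[0],yc+y,q[1]) for q in (b,b+d,b+d+m,b+m)])
    return P
def view(p,name,ths,yc,box,size):
    im=p["pixels"].copy(); x,y,w,h=box; k=size[0]/w
    im=cv2.resize(im[y:y+h,x:x+w],size,interpolation=cv2.INTER_CUBIC)
    for t,col in zip(ths,((0,255,255),(255,0,255),(0,255,0))):
        for P in outline(np.radians(t),yc):
            q=((proj(P,p)-[x,y]+.5)*k).astype(np.int32); cv2.polylines(im,[q],True,col,1)
    cv2.imwrite(name,im)
E
python3 - <<'E'
from plant import manip
from h import *
p=manip.capture("side")
view(p,"pics/s5.png",(0,5,9),-6,(190,150,180,120),(800,533))
E
```

```text
(no output)
```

View pics/s5.png

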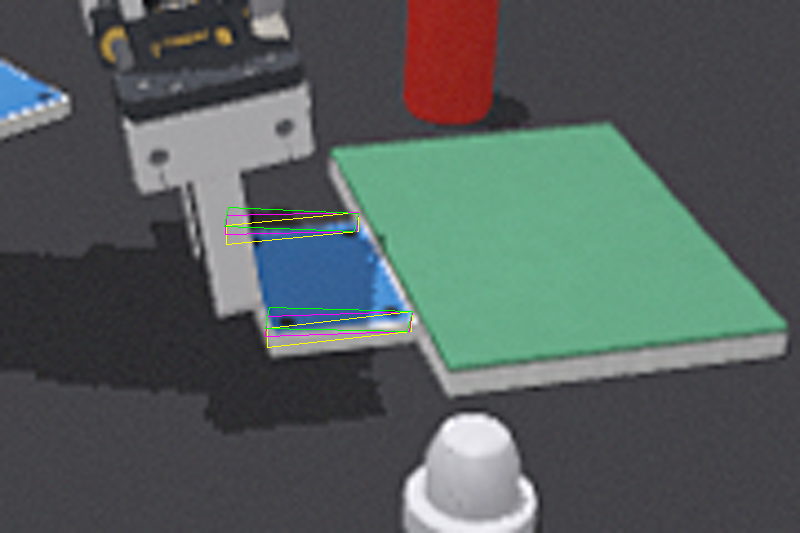

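```bash
python3 - <<'E'
from plant import manip
from h import *
s=manip.sense(); show(s); print(plan(s,rest2w(-70-8,-8,10),0))
E
```

```text
t 7.9 corner rest [-65.   -8.1  11.3] phi 8.8 yaw 0.097 F rest [0.3 0.5 0.8] w 0.5
(array([-0.0051, -0.0001, -0.0007]), array([-1.000e-04, -1.542e-01, -2.300e-03]))
```

>>> send_rows([
  {"x": -0.0055, "y": 0, "z": -0.0007, "ax": 0, "ay": -0.077, "az": -0.001, "grip": 50},
  {"x": 0, "y": 0, "z": 0, "ax": 0, "ay": -0.077, "az": -0.001, "grip": 50},
  {"x": 0, "y": 0, "z": 0.004, "ax": 0, "ay": 0, "az": 0, "grip": 50},
  {"x": 0, "y": 0, "z": 0.0035, "ax": 0, "ay": 0, "az": 0, "grip": 50},
  {"x": 0, "y": 0, "z": 0, "ax": 0, "ay": 0, "az": 0, "grip": 50},
])

```text
clock: 8.4
tool_pos: [499.9, 32.8, 1.8]
tcp_rot: [0.999, 0.05, -0.0, -0.0]
ft_force: [-0.5, -0.3, 0.0]
width: 0.499
```

```bash
python3 - <<'E'
from plant import manip
from h import *
s=manip.sense(); show(s); print(plan(s,rest2w(-67-8,-8,2.5),0))
E
```

```text
t 8.4 corner rest [-70.2  -8.1   1.8] phi -0.0 yaw 0.1 F rest [-0.5 -0.2  0. ] w 0.5
(array([ 0.0032, -0.0001, -0.0007]), array([-0.0004,  0.0007,  0.0002]))
```

Press again, harder, in steps.

>>> send_rows([
  {"x": 0.003, "y": 0, "z": -0.0007, "ax": 0, "ay": 0, "az": 0, "grip": 50},
  {"x": 0.002, "y": 0, "z": 0, "ax": 0, "ay": 0, "az": 0, "grip": 50},
  {"x": 0.0005, "y": 0, "z": 0, "ax": 0, "ay": 0, "az": 0, "grip": 50},
  {"x": 0, "y": 0, "z": 0, "ax": 0, "ay": 0, "az": 0, "grip": 50},
])

```text
clock: 8.8
tool_pos: [504.9, 33.2, 3.3]
tcp_rot: [0.999, 0.05, -0.002, -0.0]
ft_force: [-5.1, -0.9, 4.2]
width: 0.503
```

>>> send_rows([
  {"x": 0.0007, "y": 0, "z": 0, "ax": 0, "ay": 0, "az": 0, "grip": 50},
  {"x": 0, "y": 0, "z": 0, "ax": 0, "ay": 0, "az": 0, "grip": 50},
])

```text
clock: 9.0
tool_pos: [504.9, 33.2, 3.3]
tcp_rot: [0.999, 0.05, -0.002, -0.0]
ft_force: [-8.0, -1.3, 5.9]
width: 0.5
```

>>> send_rows([
  {"x": 0.0007, "y": 0, "z": 0, "ax": 0, "ay": 0, "az": 0, "grip": 50},
  {"x": 0, "y": 0, "z": 0, "ax": 0, "ay": 0, "az": 0, "grip": 50},
])

```text
clock: 9.2
tool_pos: [504.9, 33.2, 3.2]
tcp_rot: [0.999, 0.05, -0.003, 0.0]
ft_force: [-9.8, -2.1, 7.7]
width: 0.499
```

>>> send_rows([
  {"x": 0.0, "y": 0, "z": -0.0015, "ax": 0, "ay": 0, "az": 0, "grip": 50},
  {"x": 0, "y": 0, "z": -0.0015, "ax": 0, "ay": 0, "az": 0, "grip": 50},
])

```text
clock: 9.4
tool_pos: [504.8, 33.3, 5.3]
tcp_rot: [0.999, 0.05, -0.003, -0.0]
ft_force: [-5.1, -1.7, -1.0]
width: 0.497
```

>>> send_rows([
  {"x": 0.0003, "y": 0, "z": -0.0015, "ax": 0, "ay": 0, "az": 0, "grip": 50},
  {"x": 0, "y": 0, "z": -0.0015, "ax": 0, "ay": 0, "az": 0, "grip": 50},
])

```text
clock: 9.6
tool_pos: [504.8, 33.3, 8.1]
tcp_rot: [0.999, 0.05, -0.003, -0.0]
ft_force: [-5.5, -2.1, -0.6]
width: 0.507
```

```bash
python3 - <<'E'
from plant import manip
from h import *
s=manip.sense(); show(s)
p=manip.capture("side")
view(p,"pics/s6.png",(),-10,(190,150,180,120),(800,533))
E
```

```text
t 9.6 corner rest [-65.2  -8.    8. ] phi -0.4 yaw 0.1 F rest [-5.6 -1.6 -0.6] w 0.51
```

View pics/s6.png

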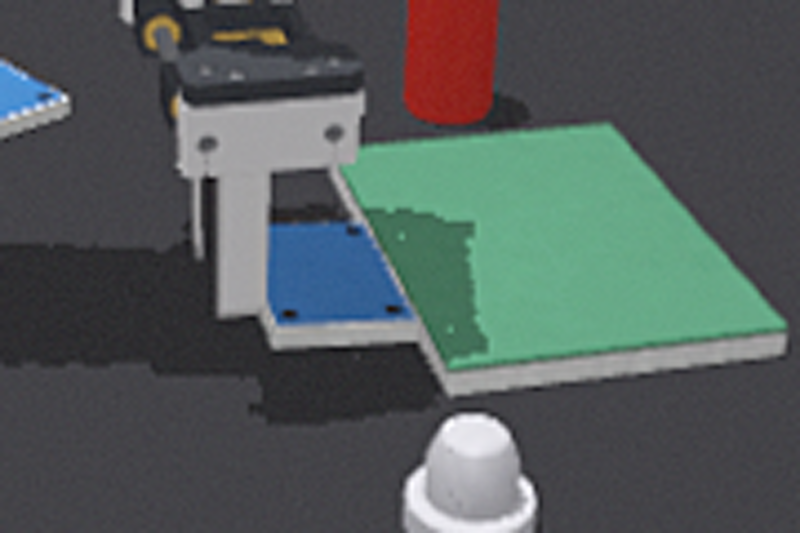

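```bash
python3 - <<'E'
from plant import manip
from h import *
p=manip.capture("side"); show(manip.sense())
view(p,"pics/s7.png",(0,4,),-9,(230,190,90,60),(800,533))
E
```

```text
t 9.7 corner rest [-65.2  -8.    8.1] phi -0.4 yaw 0.1 F rest [-5.9 -2.  -1.3] w 0.5
```

View pics/s7.png

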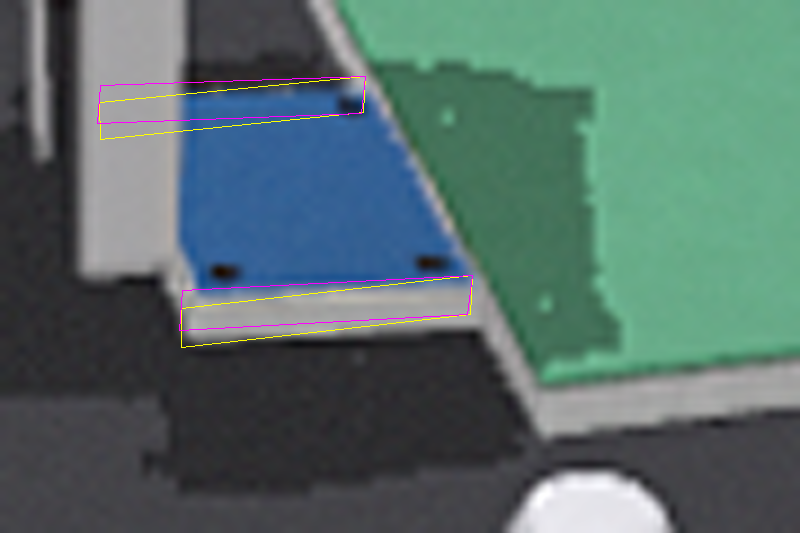

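```bash
python3 - <<'E'
from h import *
t=[4,5.5,7,8.5,10,12,14,16,18,20,22,24,26]; rows(t,[0]*20,3.5,[1.3,1.6,1.9]+[2.]*20)
E
```

```text
5.5 0 x 0.0003 z -0.0016 ay 0.0000 [-72.    9.5]
7 0 x 0.0003 z -0.0016 ay 0.0000 [-71.7  11. ]
8.5 0 x 0.0001 z -0.0016 ay 0.0000 [-71.6  12.6]
10 0 x 0.0001 z -0.0016 ay 0.0000 [-71.5  14.2]
12 0 x 0.0002 z -0.0021 ay 0.0000 [-71.3  16.3]
14 0 x 0.0003 z -0.0021 ay 0.0000 [-71.   18.4]
16 0 x 0.0003 z -0.0021 ay 0.0000 [-70.7  20.5]
18 0 x 0.0004 z -0.0020 ay 0.0000 [-70.3  22.5]
20 0 x 0.0005 z -0.0020 ay 0.0000 [-69.8  24.5]
22 0 x 0.0006 z -0.0020 ay 0.0000 [-69.2  26.5]
24 0 x 0.0006 z -0.0019 ay 0.0000 [-68.6  28.4]
26 0 x 0.0007 z -0.0019 ay 0.0000 [-67.9  30.3]
```

>>> send_rows([
  {"x": 0.0005, "y": 0, "z": -0.0016, "ax": 0, "ay": 0, "az": 0, "grip": 50},
  {"x": 0.0004, "y": 0, "z": -0.0016, "ax": 0, "ay": 0, "az": 0, "grip": 50},
  {"x": 0.0001, "y": 0, "z": -0.0016, "ax": 0, "ay": 0, "az": 0, "grip": 50},
])

```text
clock: 10.0
tool_pos: [505.1, 33.4, 12.5]
tcp_rot: [0.999, 0.05, -0.004, -0.0]
ft_force: [-7.6, -2.0, -0.7]
width: 0.501
```

>>> send_rows([
  {"x": 0.0003, "y": 0, "z": -0.0016, "ax": 0, "ay": 0, "az": 0, "grip": 50},
  {"x": 0.0002, "y": 0, "z": -0.0021, "ax": 0, "ay": 0, "az": 0, "grip": 50},
])

```text
clock: 10.2
tool_pos: [505.5, 33.5, 16.2]
tcp_rot: [0.999, 0.05, -0.004, -0.0]
ft_force: [-7.8, -2.8, -0.7]
width: 0.499
```

```bash
python3 - <<'E'
from plant import manip
from h import *
show(manip.sense());p=manip.capture("side"); show(manip.sense())
view(p,"pics/s8.png",(8,12,),-11,(230,180,90,60),(800,533))
E
```

```text
t 10.2 corner rest [-64.6  -8.   16.1] phi -0.5 yaw 0.1 F rest [-8.  -2.  -0.7] w 0.5
t 10.25 corner rest [-64.5  -8.   16.5] phi -0.5 yaw 0.1 F rest [-8.2 -2.9  0.3] w 0.5
```

View pics/s8.png

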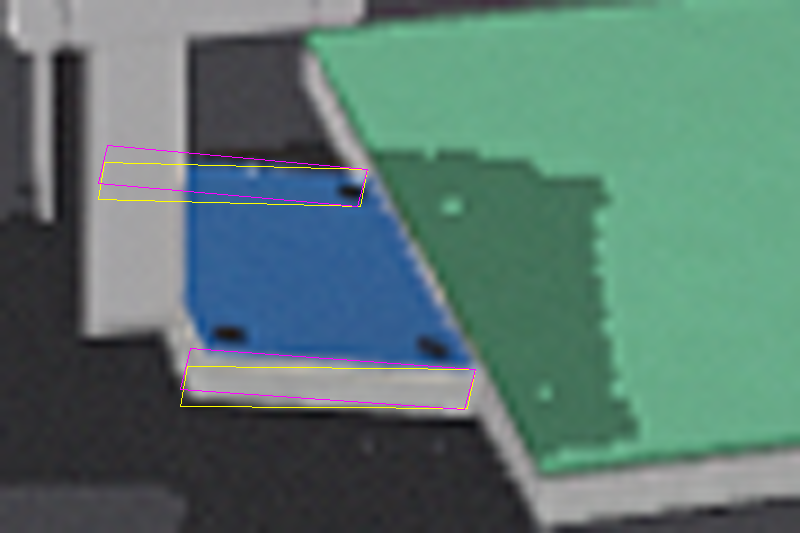

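Sticking and lifting (plate ~11°). Continue the arc.

>>> send_rows([
  {"x": 0.0003, "y": 0, "z": -0.0021, "ax": 0, "ay": 0, "az": 0, "grip": 50},
  {"x": 0.0003, "y": 0, "z": -0.0021, "ax": 0, "ay": 0, "az": 0, "grip": 50},
  {"x": 0.0004, "y": 0, "z": -0.002, "ax": 0, "ay": 0, "az": 0, "grip": 50},
])

```text
clock: 10.55
tool_pos: [506.7, 33.6, 22.6]
tcp_rot: [0.999, 0.05, -0.004, -0.0]
ft_force: [-7.6, -2.2, 0.6]
width: 0.497
```

>>> send_rows([
  {"x": 0.0005, "y": 0, "z": -0.002, "ax": 0, "ay": 0, "az": 0, "grip": 50},
  {"x": 0.0006, "y": 0, "z": -0.002, "ax": 0, "ay": 0, "az": 0, "grip": 50},
  {"x": 0.0006, "y": 0, "z": -0.0019, "ax": 0, "ay": 0, "az": 0, "grip": 50},
])

```text
clock: 10.85
tool_pos: [508.4, 33.8, 28.6]
tcp_rot: [0.999, 0.05, -0.004, -0.0]
ft_force: [-9.0, -2.0, 1.8]
width: 0.497
```

```bash
python3 - <<'E'
from plant import manip
from h import *
show(manip.sense());p=manip.capture("side"); show(manip.sense())
view(p,"pics/s9.png",(20,24,),-11,(230,180,90,60),(800,533))
t=[24,26,28,30,32,34,36,38,40,42,44,46,48,50];rows(t,[0,3,6,9,12,15,18,21,24,27,30,33,36,39],3.5,[2.]*20)
E
```

```text
t 10.85 corner rest [-61.6  -8.   28.6] phi -0.5 yaw 0.1 F rest [-9.1 -1.1  1.8] w 0.5
t 10.9 corner rest [-61.5  -8.   28.9] phi -0.5 yaw 0.1 F rest [-8.9 -0.7  2.9] w 0.5
26 3 x 0.0007 z -0.0015 ay 0.0524 [-67.9  29.9]
28 6 x 0.0009 z -0.0014 ay 0.0524 [-67.1  31.4]
30 9 x 0.0010 z -0.0013 ay 0.0524 [-66.1  32.8]
32 12 x 0.0012 z -0.0012 ay 0.0524 [-65.1  34.2]
34 15 x 0.0013 z -0.0011 ay 0.0524 [-64.1  35.5]
36 18 x 0.0015 z -0.0010 ay 0.0524 [-62.9  36.8]
38 21 x 0.0016 z -0.0008 ay 0.0524 [-61.6  38.1]
40 24 x 0.0017 z -0.0007 ay 0.0524 [-60.3  39.3]
42 27 x 0.0018 z -0.0005 ay 0.0524 [-58.9  40.5]
44 30 x 0.0019 z -0.0003 ay 0.0524 [-57.3  41.6]
46 33 x 0.0019 z -0.0001 ay 0.0524 [-55.8  42.7]
48 36 x 0.0020 z 0.0000 ay 0.0524 [-54.1  43.7]
50 39 x 0.0020 z 0.0002 ay 0.0524 [-52.3  44.7]
```

View pics/s9.png

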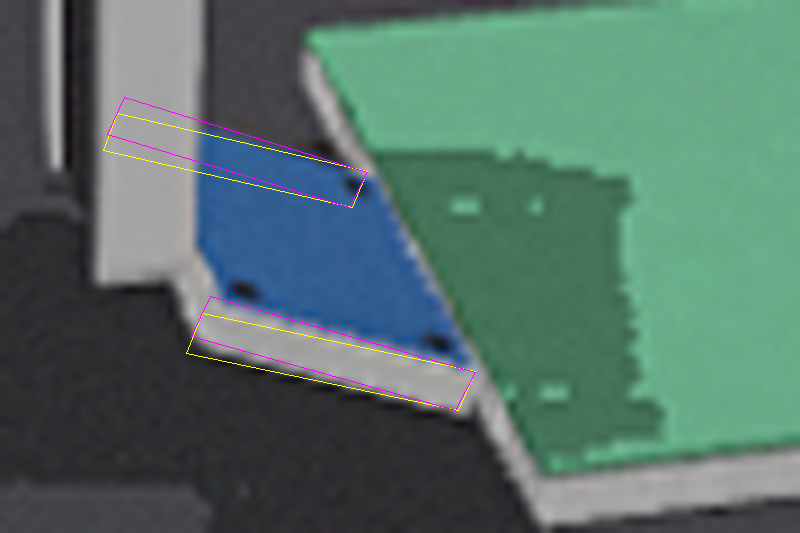

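```bash
python3 - <<'E'
from plant import manip
from h import *
s=manip.sense(); p=manip.capture("side"); show(manip.sense())
for q in world([[230+95/8.89-.5,180+283/8.89-.5],[230+172/8.89-.5,180+278/8.89-.5],[230+197/8.89-.5,180+250/8.89-.5]],p,28.6): print(w2rest(q), w2rest(s["tool_pos"]))
E
```

```text
t 10.95 corner rest [-61.6  -8.   28.8] phi -0.5 yaw 0.1 F rest [-8.8 -1.7  1.8] w 0.49
[-80.17531559 -34.92765339  28.6       ] [-69.46028624  -7.9928521   28.97261161]
[-63.72831547 -36.18240812  28.6       ] [-69.46028624  -7.9928521   28.97261161]
[-55.97023975 -25.75003842  28.6       ] [-69.46028624  -7.9928521   28.97261161]
```

>>> send_rows([
  {"x": 0.0007, "y": 0, "z": -0.0015, "ax": 0, "ay": 0.0524, "az": 0, "grip": 50},
  {"x": 0.0009, "y": 0, "z": -0.0014, "ax": 0, "ay": 0.0524, "az": 0, "grip": 50},
])

```text
clock: 11.15
tool_pos: [509.9, 34.0, 31.2]
tcp_rot: [0.998, 0.05, 0.049, -0.003]
ft_force: [-10.1, -2.5, 2.7]
width: 0.497
```

```bash
python3 - <<'E'
from plant import manip
from h import *
show(manip.sense())
E
```

```text
t 11.15 corner rest [-60.1  -7.9  32. ] phi 5.6 yaw 0.101 F rest [-10.3  -1.4   2.7] w 0.5
```

>>> send_rows([
  {"x": 0.0009, "y": 0, "z": -0.0013, "ax": 0, "ay": 0.0524, "az": 0, "grip": 50},
  {"x": 0.0011, "y": 0, "z": -0.0012, "ax": 0, "ay": 0.0524, "az": 0, "grip": 50},
  {"x": 0.0013, "y": 0, "z": -0.0011, "ax": 0, "ay": 0.0524, "az": 0, "grip": 50},
])

```text
clock: 11.45
tool_pos: [512.9, 34.3, 35.5]
tcp_rot: [0.991, 0.05, 0.128, -0.007]
ft_force: [-11.5, -2.6, 4.4]
width: 0.496
```

```bash
python3 - <<'E'
from plant import manip
from h import *
show(manip.sense());p=manip.capture("side"); show(manip.sense())
view(p,"pics/s10.png",(30,34,),-11,(230,175,90,60),(800,533))
E
```

```text
t 11.45 corner rest [-57.4  -7.8  37.5] phi 14.7 yaw 0.101 F rest [-11.7  -1.4   4.4] w 0.5
t 11.5 corner rest [-57.6  -7.6  37.3] phi 14.9 yaw 0.1 F rest [-3.2  0.7  0.6] w 0.5
```

View pics/s10.png

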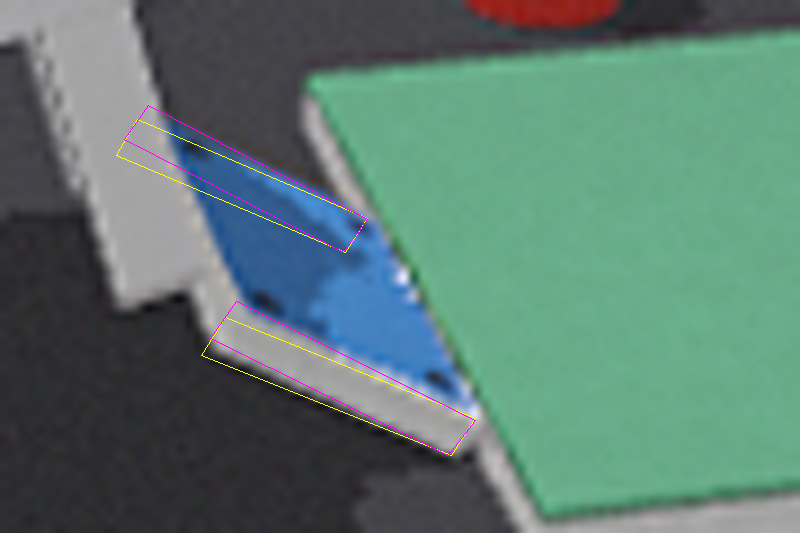

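```bash
python3 - <<'E'
from plant import manip
from h import *
p=manip.capture("side"); show(manip.sense())
view(p,"pics/s11.png",(),-11,(230,175,90,60),(800,533))
E
```

```text
t 11.55 corner rest [-56.9  -7.7  37.7] phi 14.8 yaw 0.099 F rest [-5.1  1.2  2.9] w 0.5
```

View pics/s11.png

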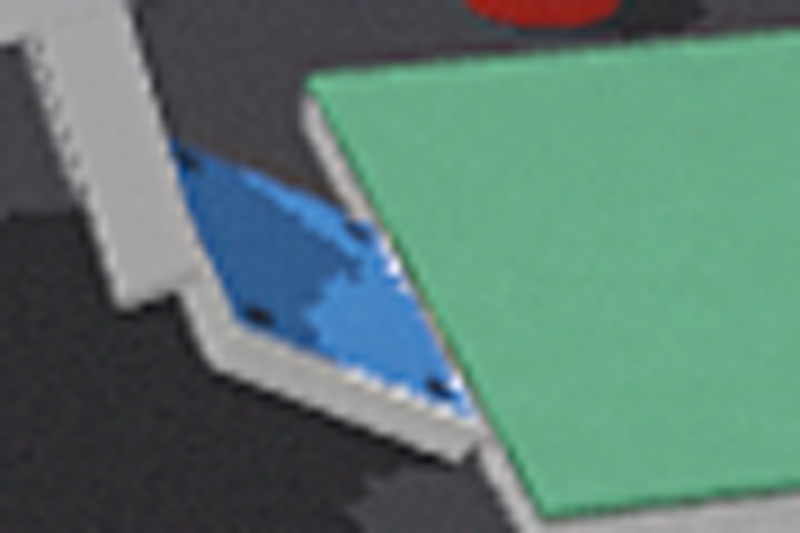

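The plate slipped a few degrees and the tip is now high on its near face. I'll let it down and start again with the tips lower and tool pitch constant.

>>> send_rows([
  {"x": -0.0015, "y": 0, "z": 0.005, "ax": 0, "ay": 0, "az": 0, "grip": 50},
  {"x": -0.002, "y": 0, "z": 0.006, "ax": 0, "ay": 0, "az": 0, "grip": 50},
  {"x": -0.0025, "y": 0, "z": 0.006, "ax": 0, "ay": 0, "az": 0, "grip": 50},
  {"x": -0.003, "y": 0, "z": 0.006, "ax": 0, "ay": 0, "az": 0, "grip": 50},
  {"x": -0.003, "y": 0, "z": 0.003, "ax": 0, "ay": 0, "az": 0, "grip": 50},
  {"x": -0.006, "y": 0, "z": 0, "ax": 0, "ay": 0, "az": 0, "grip": 50},
  {"x": -0.006, "y": 0, "z": 0, "ax": 0, "ay": 0, "az": 0, "grip": 50},
  {"x": 0, "y": 0, "z": 0, "ax": 0, "ay": 0, "az": 0, "grip": 50},
])

```text
clock: 12.35
tool_pos: [500.0, 32.5, 6.1]
tcp_rot: [0.99, 0.049, 0.131, -0.006]
ft_force: [0.1, -0.1, -1.1]
width: 0.503
```

```bash
python3 - <<'E'
from plant import manip
from h import *
p=manip.capture("side"); s=manip.sense(); show(s); ph=np.radians(8)
print(w2rest(s["tool_pos"]),plan(s,rest2w(-76-8*np.cos(ph),-8,3.2-8*np.sin(ph)),ph))
view(p,"pics/s12.png",(0,),-11,(200,160,150,100),(800,533))
E
```

```text
t 12.4 corner rest [-69.9  -8.6   8.6] phi 15.1 yaw 0.1 F rest [ 0.1 -0.6  0.1] w 0.5
[-77.58596476  -8.57913462   6.48437044] (array([-0.0073, -0.0006,  0.0026]), array([ 0.0006, -0.1244,  0.0002]))
```

View pics/s12.png

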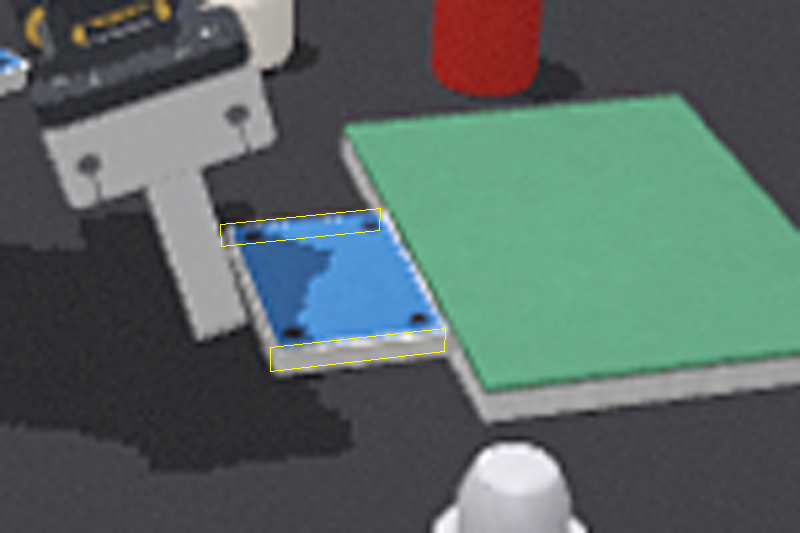

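>>> send_rows([
  {"x": -0.0073, "y": -0.0006, "z": 0.0, "ax": 0, "ay": -0.0622, "az": 0, "grip": 50},
  {"x": 0, "y": 0, "z": 0.0023, "ax": 0, "ay": -0.0622, "az": 0, "grip": 50},
  {"x": 0, "y": 0, "z": 0, "ax": 0, "ay": 0, "az": 0, "grip": 50},
])

```text
clock: 12.7
tool_pos: [496.0, 32.2, 3.0]
tcp_rot: [0.996, 0.05, 0.071, -0.003]
ft_force: [1.1, 0.3, -0.8]
width: 0.502
```

```bash
python3 - <<'E'
from plant import manip
from h import *
s=manip.sense(); show(s); ph=np.radians(8)
print(plan(s,rest2w(-68-8*np.cos(ph),-8,3.5-8*np.sin(ph)),ph))
E
```

```text
t 12.7 corner rest [-74.2  -8.3   4.2] phi 8.1 yaw 0.1 F rest [ 1.1  0.1 -0.8] w 0.5
(array([ 0.0061, -0.0003,  0.0015]), array([ 0.0011, -0.0019,  0.0008]))
```

>>> send_rows([
  {"x": 0.003, "y": 0, "z": 0.0009, "ax": 0, "ay": 0, "az": 0, "grip": 50},
  {"x": 0.003, "y": 0, "z": 0.0007, "ax": 0, "ay": 0, "az": 0, "grip": 50},
  {"x": 0.0025, "y": 0, "z": 0.0004, "ax": 0, "ay": 0, "az": 0, "grip": 50},
  {"x": 0.001, "y": 0, "z": 0.0001, "ax": 0, "ay": 0, "az": 0, "grip": 50},
  {"x": 0.0006, "y": 0, "z": 0.0001, "ax": 0, "ay": 0, "az": 0, "grip": 50},
  {"x": 0, "y": 0, "z": 0, "ax": 0, "ay": 0, "az": 0, "grip": 50},
])

```text
clock: 13.3
tool_pos: [502.7, 33.5, 1.0]
tcp_rot: [0.996, 0.05, 0.068, -0.003]
ft_force: [-4.8, -0.2, 7.8]
width: 0.501
```

```bash
python3 - <<'E'
from plant import manip
from h import *
s=manip.sense(); show(s)
E
```

```text
t 13.3 corner rest [-67.4  -7.6   2.1] phi 7.8 yaw 0.1 F rest [-4.8  0.3  7.8] w 0.5
```

>>> send_rows([
  {"x": 0.0, "y": 0, "z": -0.0022, "ax": 0, "ay": 0, "az": 0, "grip": 50},
  {"x": 0.001, "y": 0, "z": 0.0001, "ax": 0, "ay": 0, "az": 0, "grip": 50},
  {"x": 0.001, "y": 0, "z": 0.0001, "ax": 0, "ay": 0, "az": 0, "grip": 50},
  {"x": 0, "y": 0, "z": 0, "ax": 0, "ay": 0, "az": 0, "grip": 50},
])

```text
clock: 13.7
tool_pos: [505.1, 33.7, 3.1]
tcp_rot: [0.996, 0.05, 0.068, -0.003]
ft_force: [-1.3, 0.1, 1.7]
width: 0.501
```

```bash
python3 - <<'E'
from plant import manip
from h import *
s=manip.sense(); show(s)
E
```

```text
t 13.7 corner rest [-65.   -7.7   4.2] phi 7.9 yaw 0.1 F rest [-1.3  0.2  1.7] w 0.5
```

>>> send_rows([
  {"x": -0.001, "y": 0, "z": 0.0009, "ax": 0, "ay": 0, "az": 0, "grip": 50},
  {"x": 0.0015, "y": 0, "z": 0.0002, "ax": 0, "ay": 0, "az": 0, "grip": 50},
  {"x": 0.0015, "y": 0, "z": 0, "ax": 0, "ay": 0, "az": 0, "grip": 50},
  {"x": 0, "y": 0, "z": 0, "ax": 0, "ay": 0, "az": 0, "grip": 50},
])

```text
clock: 14.1
tool_pos: [505.3, 33.9, 1.6]
tcp_rot: [0.997, 0.05, 0.066, -0.003]
ft_force: [-8.7, -2.7, 6.1]
width: 0.502
```

```bash
python3 - <<'E'
from plant import manip
from h import *
s=manip.sense(); show(s)
t=[0,2,4,6,8,10,12,14,16,18,20,22,24,26,28,30,32,34,36,38,40,42,44,46,48,50,53,56,59,62,65,68,71,74,77,80,83,86,90]; rows(t,[8]*60,3,[2.]*60)
E
```

```text
t 14.1 corner rest [-64.7  -7.5   2.7] phi 7.6 yaw 0.1 F rest [-8.9 -1.8  6.1] w 0.5
2 8 x 0.0001 z -0.0022 ay 0.0000 [-71.4   4. ]
4 8 x 0.0002 z -0.0022 ay 0.0000 [-71.6   6.2]
6 8 x 0.0002 z -0.0021 ay 0.0000 [-71.6   8.4]
8 8 x 0.0003 z -0.0021 ay 0.0000 [-71.6  10.5]
10 8 x 0.0004 z -0.0021 ay 0.0000 [-71.5  12.6]
12 8 x 0.0005 z -0.0021 ay 0.0000 [-71.3  14.7]
14 8 x 0.0005 z -0.0020 ay 0.0000 [-71.1  16.8]
16 8 x 0.0006 z -0.0020 ay 0.0000 [-70.7  18.9]
18 8 x 0.0007 z -0.0020 ay 0.0000 [-70.4  20.9]
20 8 x 0.0007 z -0.0019 ay 0.0000 [-69.9  22.9]
22 8 x 0.0008 z -0.0019 ay 0.0000 [-69.3  24.9]
24 8 x 0.0009 z -0.0018 ay 0.0000 [-68.7  26.8]
26 8 x 0.0010 z -0.0018 ay 0.0000 [-68.   28.8]
28 8 x 0.0010 z -0.0018 ay 0.0000 [-67.3  30.6]
30 8 x 0.0011 z -0.0017 ay 0.0000 [-66.4  32.5]
32 8 x 0.0011 z -0.0017 ay 0.0000 [-65.5  34.3]
34 8 x 0.0012 z -0.0016 ay 0.0000 [-64.5  36. ]
36 8 x 0.0013 z -0.0016 ay 0.0000 [-63.5  37.8]
38 8 x 0.0013 z -0.0015 ay 0.0000 [-62.4  39.4]
40 8 x 0.0014 z -0.0014 ay 0.0000 [-61.2  41. ]
42 8 x 0.0014 z -0.0014 ay 0.0000 [-60.   42.6]
44 8 x 0.0015 z -0.0013 ay 0.0000 [-58.7  44.1]
46 8 x 0.0015 z -0.0013 ay 0.0000 [-57.3  45.6]
48 8 x 0.0016 z -0.0012 ay 0.0000 [-55.9  47. ]
50 8 x 0.0016 z -0.0011 ay 0.0000 [-54.4  48.3]
53 8 x 0.0026 z -0.0016 ay 0.0000 [-52.1  50.2]
56 8 x 0.0027 z -0.0014 ay 0.0000 [-49.7  52. ]
59 8 x 0.0027 z -0.0012 ay 0.0000 [-47.2  53.6]
62 8 x 0.0028 z -0.0011 ay 0.0000 [-44.5  55. ]
65 8 x 0.0029 z -0.0009 ay 0.0000 [-41.8  56.3]
68 8 x 0.0030 z -0.0007 ay 0.0000 [-38.9  57.5]
71 8 x 0.0030 z -0.0006 ay 0.0000 [-36.   58.5]
74 8 x 0.0031 z -0.0004 ay 0.0000 [-33.   59.3]
77 8 x 0.0031 z -0.0002 ay 0.0000 [-30.  60.]
80 8 x 0.0031 z -0.0001 ay 0.0000 [-26.9  60.5]
83 8 x 0.0032 z 0.0001 ay 0.0000 [-23.7  60.8]
86 8 x 0.0032 z 0.0003 ay 0.0000 [-20.5  60.9]
90 8 x 0.0043 z 0.0007 ay 0.0000 [-16.2  60.9]
```

>>> send_rows([
  {"x": 0.0005, "y": 0, "z": -0.0018, "ax": 0, "ay": 0, "az": 0, "grip": 50},
  {"x": 0.0005, "y": 0, "z": -0.0018, "ax": 0, "ay": 0, "az": 0, "grip": 50},
  {"x": 0.0003, "y": 0, "z": -0.002, "ax": 0, "ay": 0, "az": 0, "grip": 50},
  {"x": 0.0002, "y": 0, "z": -0.0021, "ax": 0, "ay": 0, "az": 0, "grip": 50},
])

```text
clock: 14.5
tool_pos: [505.1, 34.0, 8.6]
tcp_rot: [0.997, 0.05, 0.066, -0.004]
ft_force: [-4.8, -1.8, -1.2]
width: 0.498
```

```bash
python3 - <<'E'
from plant import manip
from h import *
s=manip.sense(); show(s)
E
```

```text
t 14.5 corner rest [-65.   -7.4   9.6] phi 7.5 yaw 0.1 F rest [-5.  -1.3 -1.2] w 0.5
```

>>> send_rows([
  {"x": 0.0009, "y": 0, "z": -0.002, "ax": 0, "ay": 0, "az": 0, "grip": 50},
  {"x": 0.0009, "y": 0, "z": -0.002, "ax": 0, "ay": 0, "az": 0, "grip": 50},
  {"x": 0.0007, "y": 0, "z": -0.0021, "ax": 0, "ay": 0, "az": 0, "grip": 50},
])

```text
clock: 14.8
tool_pos: [505.6, 34.2, 14.4]
tcp_rot: [0.997, 0.05, 0.064, -0.004]
ft_force: [-7.7, -2.6, 0.2]
width: 0.499
```

```bash
python3 - <<'E'
from plant import manip
from h import *
p=manip.capture("side");s=manip.sense(); show(s)
view(p,"pics/s13.png",(8,12),-11,(230,180,90,60),(800,533))
E
```

```text
t 14.85 corner rest [-64.3  -7.3  15.7] phi 7.4 yaw 0.101 F rest [-8.1 -1.6  0.6] w 0.5
```

View pics/s13.png

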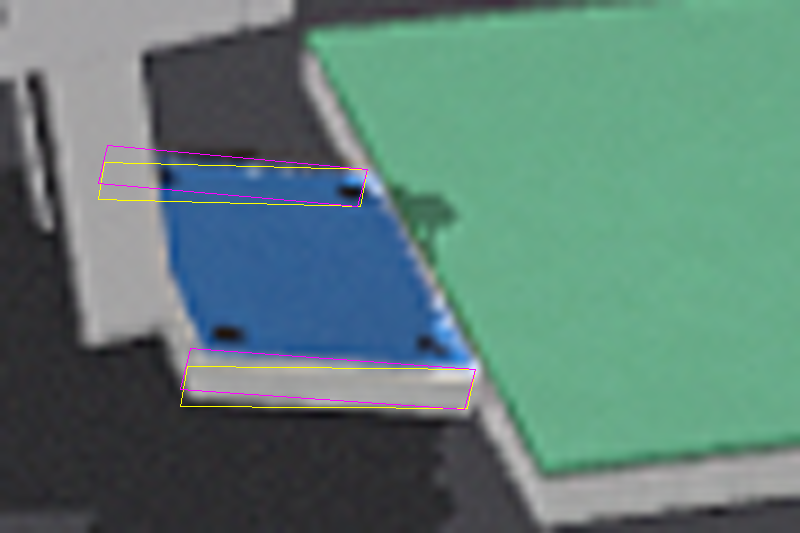

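>>> send_rows([
  {"x": 0.0005, "y": 0, "z": -0.002, "ax": 0, "ay": 0, "az": 0, "grip": 50},
  {"x": 0.0006, "y": 0, "z": -0.002, "ax": 0, "ay": 0, "az": 0, "grip": 50},
  {"x": 0.0007, "y": 0, "z": -0.002, "ax": 0, "ay": 0, "az": 0, "grip": 50},
])

```text
clock: 15.15
tool_pos: [506.7, 34.3, 20.7]
tcp_rot: [0.997, 0.05, 0.064, -0.004]
ft_force: [-7.2, -3.0, 0.9]
width: 0.501
```

>>> send_rows([
  {"x": 0.0007, "y": 0, "z": -0.0019, "ax": 0, "ay": 0, "az": 0, "grip": 50},
  {"x": 0.0008, "y": 0, "z": -0.0019, "ax": 0, "ay": 0, "az": 0, "grip": 50},
  {"x": 0.0009, "y": 0, "z": -0.0018, "ax": 0, "ay": 0, "az": 0, "grip": 50},
])

```text
clock: 15.45
tool_pos: [508.3, 34.4, 26.7]
tcp_rot: [0.997, 0.05, 0.064, -0.004]
ft_force: [-8.6, -2.6, 1.8]
width: 0.5
```

>>> send_rows([
  {"x": 0.001, "y": 0, "z": -0.0018, "ax": 0, "ay": 0, "az": 0, "grip": 50},
  {"x": 0.001, "y": 0, "z": -0.0018, "ax": 0, "ay": 0, "az": 0, "grip": 50},
])

```text
clock: 15.65
tool_pos: [509.7, 34.5, 30.5]
tcp_rot: [0.997, 0.05, 0.064, -0.004]
ft_force: [-9.2, -2.8, 3.3]
width: 0.501
```

```bash
python3 - <<'E'
from plant import manip
from h import *
p=manip.capture("side");s=manip.sense(); show(s)
view(p,"pics/s14.png",(23,27),-11,(230,180,90,60),(800,533))
E
```

```text
t 15.7 corner rest [-60.1  -7.3  31.9] phi 7.4 yaw 0.101 F rest [-10.8  -2.1   3.3] w 0.5
```

View pics/s14.png

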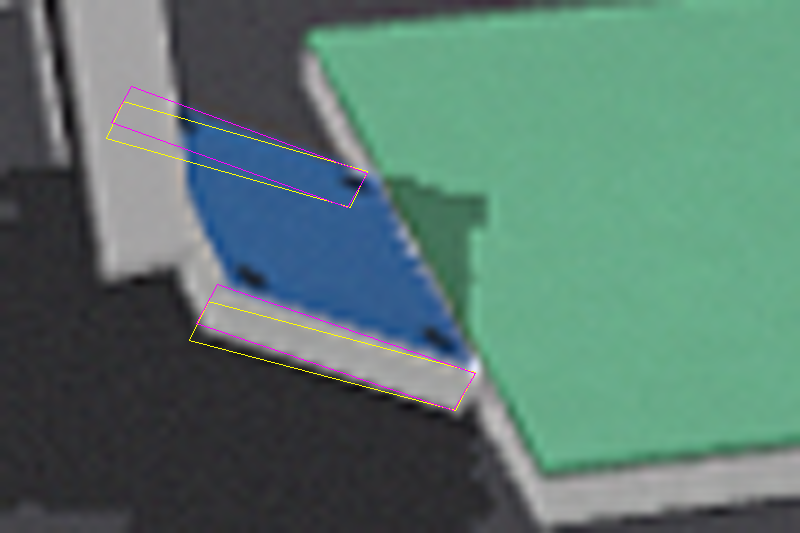

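>>> send_rows([
  {"x": 0.0007, "y": 0, "z": -0.0017, "ax": 0, "ay": 0, "az": 0, "grip": 50},
  {"x": 0.0007, "y": 0, "z": -0.0017, "ax": 0, "ay": 0, "az": 0, "grip": 50},
])

```text
clock: 15.9
tool_pos: [511.2, 34.6, 34.4]
tcp_rot: [0.997, 0.05, 0.065, -0.004]
ft_force: [-8.4, -2.5, 2.5]
width: 0.501
```

>>> send_rows([
  {"x": 0.001, "y": 0, "z": -0.0016, "ax": 0, "ay": 0, "az": 0, "grip": 50},
  {"x": 0.0011, "y": 0, "z": -0.0016, "ax": 0, "ay": 0, "az": 0, "grip": 50},
])

```text
clock: 16.1
tool_pos: [514.1, 34.9, 38.5]
tcp_rot: [0.997, 0.05, 0.066, -0.004]
ft_force: [-4.9, -1.0, 3.5]
width: 0.498
```

```bash
python3 - <<'E'
from plant import manip
from h import *
p=manip.capture("side");s=manip.sense(); show(s)
view(p,"pics/s15.png",(30,34),-11,(230,175,90,60),(800,533))
E
```

```text
t 16.15 corner rest [-55.5  -7.5  40. ] phi 7.7 yaw 0.1 F rest [-6.5 -0.6  3. ] w 0.5
```

View pics/s15.png

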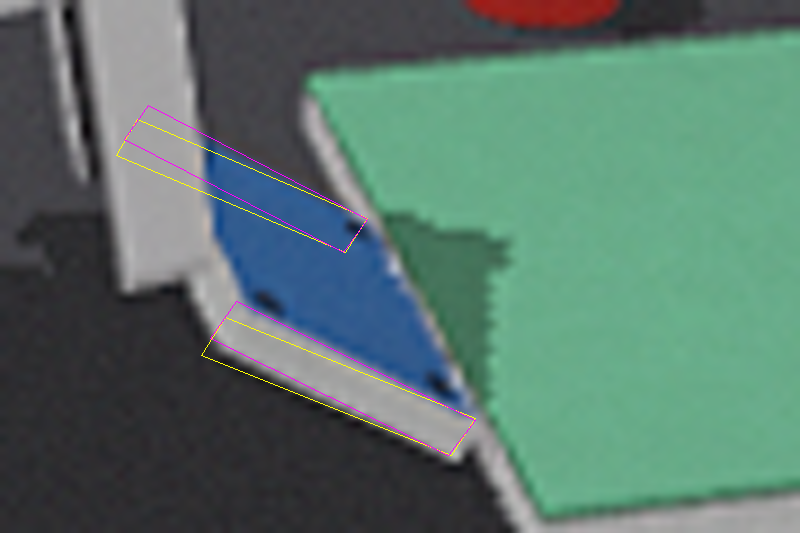

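```bash
python3 - <<'E'
from h import *
t=np.arange(33,93,1.5); rows(t,[7.7]*60,6,[2.]*60)
E
```

```text
34.5 7.7 x 0.0010 z -0.0011 ay 0.0000 [-62.6  39. ]
36.0 7.7 x 0.0010 z -0.0011 ay 0.0000 [-61.7  40.2]
37.5 7.7 x 0.0010 z -0.0011 ay 0.0000 [-60.9  41.4]
39.0 7.7 x 0.0011 z -0.0010 ay 0.0000 [-59.9  42.6]
40.5 7.7 x 0.0011 z -0.0010 ay 0.0000 [-59.   43.8]
42.0 7.7 x 0.0011 z -0.0010 ay 0.0000 [-58.   44.9]
43.5 7.7 x 0.0012 z -0.0009 ay 0.0000 [-57.  46.]
45.0 7.7 x 0.0012 z -0.0009 ay 0.0000 [-55.9  47. ]
46.5 7.7 x 0.0012 z -0.0009 ay 0.0000 [-54.8  48. ]
48.0 7.7 x 0.0012 z -0.0008 ay 0.0000 [-53.7  49. ]
49.5 7.7 x 0.0013 z -0.0008 ay 0.0000 [-52.5  50. ]
51.0 7.7 x 0.0013 z -0.0008 ay 0.0000 [-51.4  50.9]
52.5 7.7 x 0.0013 z -0.0007 ay 0.0000 [-50.1  51.8]
54.0 7.7 x 0.0013 z -0.0007 ay 0.0000 [-48.9  52.6]
55.5 7.7 x 0.0014 z -0.0006 ay 0.0000 [-47.6  53.4]
57.0 7.7 x 0.0014 z -0.0006 ay 0.0000 [-46.4  54.2]
58.5 7.7 x 0.0014 z -0.0006 ay 0.0000 [-45.   54.9]
60.0 7.7 x 0.0014 z -0.0005 ay 0.0000 [-43.7  55.6]
61.5 7.7 x 0.0014 z -0.0005 ay 0.0000 [-42.3  56.3]
63.0 7.7 x 0.0015 z -0.0004 ay 0.0000 [-40.9  56.9]
64.5 7.7 x 0.0015 z -0.0004 ay 0.0000 [-39.5  57.5]
66.0 7.7 x
[... 215 characters left out ...]
 z -0.0002 ay 0.0000 [-32.2  59.7]
73.5 7.7 x 0.0015 z -0.0001 ay 0.0000 [-30.7  60.1]
75.0 7.7 x 0.0016 z -0.0001 ay 0.0000 [-29.1  60.4]
76.5 7.7 x 0.0016 z -0.0000 ay 0.0000 [-27.6  60.6]
78.0 7.7 x 0.0016 z 0.0000 ay 0.0000 [-26.   60.8]
79.5 7.7 x 0.0016 z 0.0000 ay 0.0000 [-24.5  61. ]
81.0 7.7 x 0.0016 z 0.0001 ay 0.0000 [-22.9  61.1]
82.5 7.7 x 0.0016 z 0.0001 ay 0.0000 [-21.3  61.2]
84.0 7.7 x 0.0016 z 0.0002 ay 0.0000 [-19.7  61.2]
85.5 7.7 x 0.0016 z 0.0002 ay 0.0000 [-18.1  61.2]
87.0 7.7 x 0.0016 z 0.0003 ay 0.0000 [-16.5  61.2]
88.5 7.7 x 0.0016 z 0.0003 ay 0.0000 [-14.8  61.1]
90.0 7.7 x 0.0016 z 0.0004 ay 0.0000 [-13.2  60.9]
91.5 7.7 x 0.0016 z 0.0004 ay 0.0000 [-11.6  60.7]
```

>>> send_rows([
  {"x": 0.0011, "y": 0, "z": -0.0009, "ax": 0, "ay": 0, "az": 0, "grip": 50},
  {"x": 0.001, "y": 0, "z": -0.001, "ax": 0, "ay": 0, "az": 0, "grip": 50},
])

```text
clock: 16.35
tool_pos: [515.7, 35.1, 40.7]
tcp_rot: [0.997, 0.05, 0.066, -0.004]
ft_force: [-7.4, -1.1, 4.1]
width: 0.503
```

>>> send_rows([
  {"x": 0.001, "y": 0, "z": -0.001, "ax": 0, "ay": 0, "az": 0, "grip": 50},
  {"x": 0.001, "y": 0, "z": -0.001, "ax": 0, "ay": 0, "az": 0, "grip": 50},
])

```text
clock: 16.55
tool_pos: [517.5, 35.2, 43.0]
tcp_rot: [0.997, 0.05, 0.066, -0.004]
ft_force: [-6.3, -1.0, 4.3]
width: 0.499
```

```bash
python3 - <<'E'
from plant import manip
from h import *
p=manip.capture("side");s=manip.sense(); show(s)
view(p,"pics/s16.png",(34,38),-11,(230,175,90,60),(800,533))
E
```

```text
t 16.6 corner rest [-52.1  -7.5  44.4] phi 7.6 yaw 0.1 F rest [-6.9  0.1  3.8] w 0.5
```

View pics/s16.png

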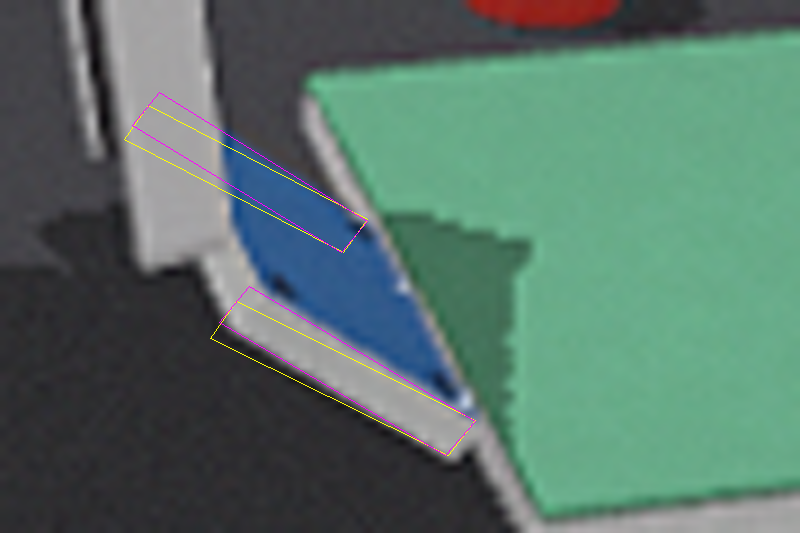

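>>> send_rows([
  {"x": 0.0011, "y": 0, "z": -0.001, "ax": 0, "ay": 0, "az": 0, "grip": 50},
  {"x": 0.0012, "y": 0, "z": -0.0009, "ax": 0, "ay": 0, "az": 0, "grip": 50},
  {"x": 0.0012, "y": 0, "z": -0.0009, "ax": 0, "ay": 0, "az": 0, "grip": 50},
])

```text
clock: 16.9
tool_pos: [520.8, 35.5, 46.5]
tcp_rot: [0.997, 0.05, 0.066, -0.004]
ft_force: [-7.9, -0.7, 5.7]
width: 0.501
```

>>> send_rows([
  {"x": 0.0012, "y": 0, "z": -0.0009, "ax": 0, "ay": 0, "az": 0, "grip": 50},
  {"x": 0.0012, "y": 0, "z": -0.0009, "ax": 0, "ay": 0, "az": 0, "grip": 50},
])

```text
clock: 17.1
tool_pos: [523.2, 35.8, 48.8]
tcp_rot: [0.997, 0.05, 0.067, -0.004]
ft_force: [-7.0, 0.1, 6.0]
width: 0.497
```

```bash
python3 - <<'E'
from plant import manip
from h import *
p=manip.capture("side");s=manip.sense(); show(s)
view(p,"pics/s17.png",(42,46),-11,(230,170,90,60),(800,533))
E
```

```text
t 17.15 corner rest [-46.5  -7.5  50.2] phi 7.7 yaw 0.1 F rest [-7.   0.9  6.1] w 0.5
```

View pics/s17.png

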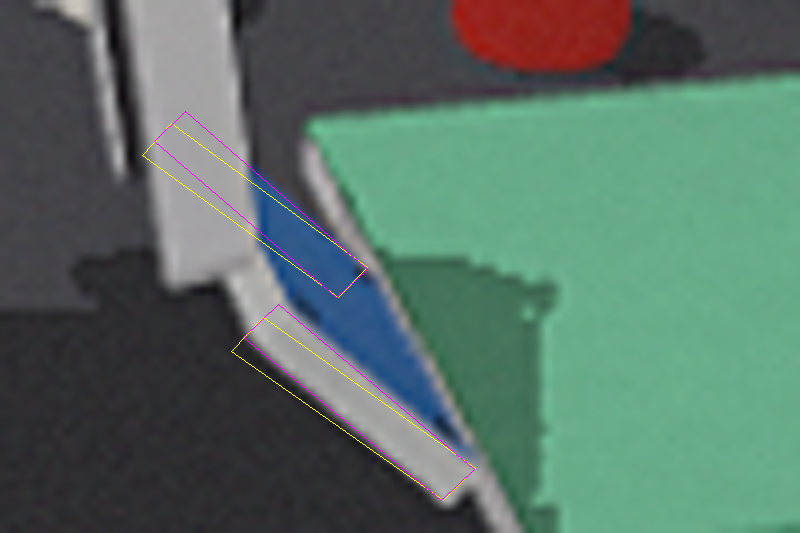

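>>> send_rows([
  {"x": 0.0012, "y": 0, "z": -0.0009, "ax": 0, "ay": 0, "az": 0, "grip": 50},
  {"x": 0.0013, "y": 0, "z": -0.0008, "ax": 0, "ay": 0, "az": 0, "grip": 50},
  {"x": 0.0013, "y": 0, "z": -0.0008, "ax": 0, "ay": 0, "az": 0, "grip": 50},
])

```text
clock: 17.45
tool_pos: [527.2, 36.1, 52.2]
tcp_rot: [0.996, 0.05, 0.067, -0.004]
ft_force: [-5.4, -1.0, 6.0]
width: 0.502
```

>>> send_rows([
  {"x": 0.0013, "y": 0, "z": -0.0007, "ax": 0, "ay": 0, "az": 0, "grip": 50},
  {"x": 0.0013, "y": 0, "z": -0.0007, "ax": 0, "ay": 0, "az": 0, "grip": 50},
  {"x": 0.0014, "y": 0, "z": -0.0006, "ax": 0, "ay": 0, "az": 0, "grip": 50},
])

```text
clock: 17.75
tool_pos: [531.4, 36.4, 55.0]
tcp_rot: [0.996, 0.05, 0.068, -0.003]
ft_force: [-3.6, 0.3, 5.6]
width: 0.501
```

```bash
python3 - <<'E'
from plant import manip
from h import *
p=manip.capture("side");s=manip.sense(); show(s)
view(p,"pics/s18.png",(52,56),-11,(230,170,90,60),(800,533))
E
```

```text
t 17.8 corner rest [-38.2  -7.6  56.4] phi 7.8 yaw 0.1 F rest [-4.7  0.4  4.9] w 0.5
```

View pics/s18.png

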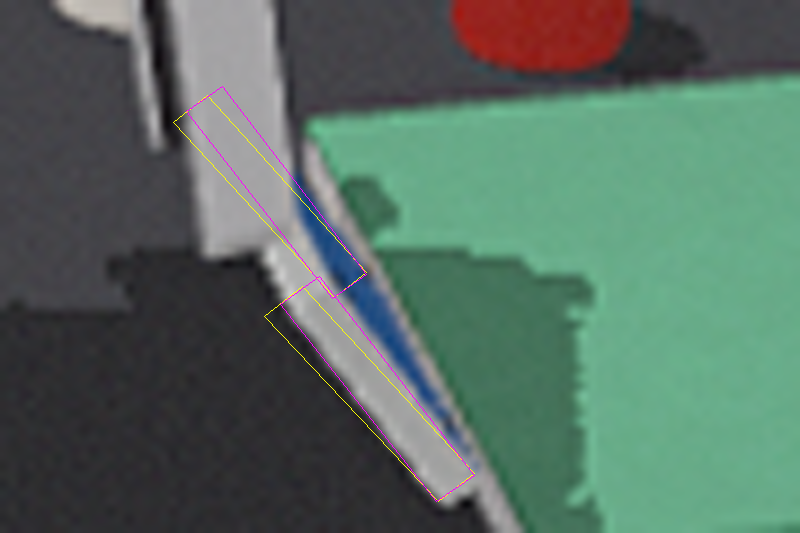

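>>> send_rows([
  {"x": 0.0014, "y": 0, "z": -0.0004, "ax": 0, "ay": 0, "az": 0, "grip": 50},
  {"x": 0.0014, "y": 0, "z": -0.0003, "ax": 0, "ay": 0, "az": 0, "grip": 50},
  {"x": 0.0014, "y": 0, "z": -0.0003, "ax": 0, "ay": 0, "az": 0, "grip": 50},
])

```text
clock: 18.1
tool_pos: [535.8, 36.8, 57.2]
tcp_rot: [0.996, 0.05, 0.068, -0.003]
ft_force: [-6.0, 0.0, 9.0]
width: 0.503
```

>>> send_rows([
  {"x": 0.0015, "y": 0, "z": -0.0003, "ax": 0, "ay": 0, "az": 0, "grip": 50},
  {"x": 0.0015, "y": 0, "z": -0.0003, "ax": 0, "ay": 0, "az": 0, "grip": 50},
  {"x": 0.0015, "y": 0, "z": -0.0003, "ax": 0, "ay": 0, "az": 0, "grip": 50},
])

```text
clock: 18.4
tool_pos: [540.9, 37.3, 59.3]
tcp_rot: [0.996, 0.05, 0.069, -0.003]
ft_force: [-4.9, 0.3, 9.9]
width: 0.499
```

```bash
python3 - <<'E'
from plant import manip
from h import *
p=manip.capture("side");s=manip.sense(); show(s)
view(p,"pics/s19.png",(66,70),-11,(230,165,90,60),(800,533))
E
```

```text
t 18.45 corner rest [-28.7  -7.7  60.6] phi 8.0 yaw 0.1 F rest [-4.7  1.9  8.7] w 0.5
```

View pics/s19.png

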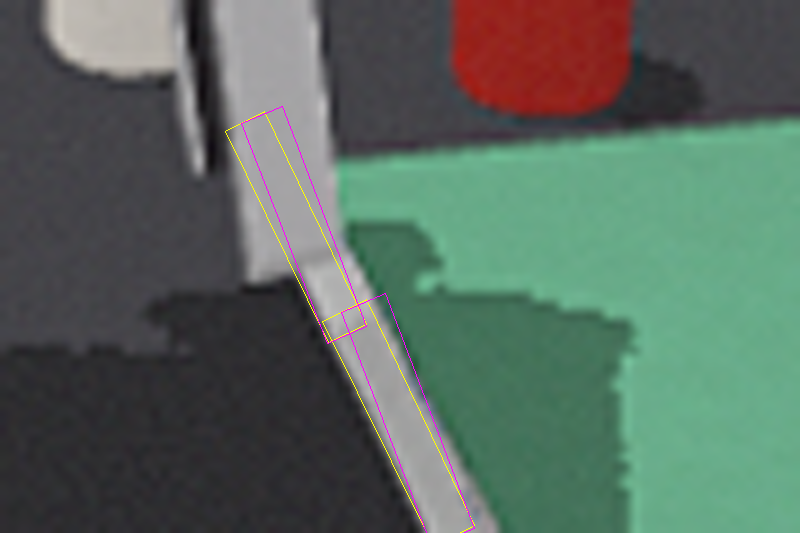

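>>> send_rows([
  {"x": 0.0015, "y": 0, "z": -0.0003, "ax": 0, "ay": 0, "az": 0, "grip": 50},
  {"x": 0.0015, "y": 0, "z": -0.0002, "ax": 0, "ay": 0, "az": 0, "grip": 50},
  {"x": 0.0015, "y": 0, "z": -0.0002, "ax": 0, "ay": 0, "az": 0, "grip": 50},
  {"x": 0.0016, "y": 0, "z": -0.0001, "ax": 0, "ay": 0, "az": 0, "grip": 50},
])

```text
clock: 18.85
tool_pos: [547.6, 37.8, 61.4]
tcp_rot: [0.996, 0.05, 0.07, -0.003]
ft_force: [-3.1, 1.2, 8.7]
width: 0.502
```

>>> send_rows([
  {"x": 0.0016, "y": 0, "z": 0, "ax": 0, "ay": 0, "az": 0, "grip": 50},
  {"x": 0.0016, "y": 0, "z": 0, "ax": 0, "ay": 0, "az": 0, "grip": 50},
  {"x": 0.0016, "y": 0, "z": 0, "ax": 0, "ay": 0, "az": 0, "grip": 50},
  {"x": 0.0016, "y": 0, "z": 0.0001, "ax": 0, "ay": 0, "az": 0, "grip": 50},
])

```text
clock: 19.25
tool_pos: [554.7, 38.5, 62.7]
tcp_rot: [0.996, 0.05, 0.071, -0.003]
ft_force: [-1.9, 1.4, 10.5]
width: 0.5
```

```bash
python3 - <<'E'
from plant import manip
from h import *
p=manip.capture("side");s=manip.sense(); show(s)
view(p,"pics/s20.png",(80,),-11,(230,155,90,60),(800,533))
E
```

```text
t 19.3 corner rest [-14.9  -7.9  63.9] phi 8.2 yaw 0.1 F rest [-2.   2.3  8.3] w 0.5
```

View pics/s20.png

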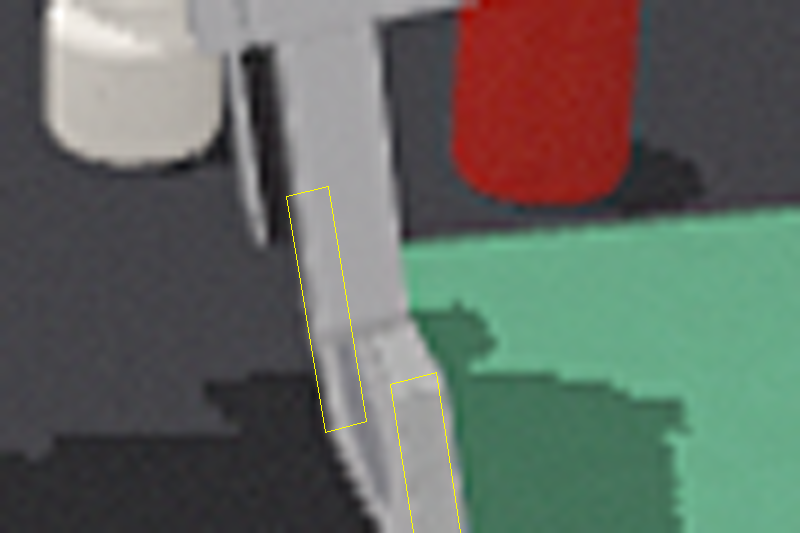

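>>> send_rows([
  {"x": 0.0018, "y": 0, "z": 0.0001, "ax": 0, "ay": 0, "az": 0, "grip": 50},
  {"x": 0.0018, "y": 0, "z": 0.0001, "ax": 0, "ay": 0, "az": 0, "grip": 50},
  {"x": 0.0018, "y": 0, "z": 0.0001, "ax": 0, "ay": 0, "az": 0, "grip": 50},
  {"x": 0.0018, "y": 0, "z": 0.0001, "ax": 0, "ay": 0, "az": 0, "grip": 50},
  {"x": 0.0018, "y": 0, "z": 0.0001, "ax": 0, "ay": 0, "az": 0, "grip": 50},
])

```text
clock: 19.8
tool_pos: [563.9, 39.3, 63.4]
tcp_rot: [0.996, 0.05, 0.072, -0.003]
ft_force: [-0.3, 0.7, 6.9]
width: 0.499
```

```bash
python3 - <<'E'
from plant import manip
from h import *
p=manip.capture("side");s=manip.sense(); show(s)
view(p,"pics/s21.png",(90,),-11,(230,155,90,60),(800,533))
E
```

```text
t 19.85 corner rest [-5.8 -7.9 64.6] phi 8.2 yaw 0.1 F rest [-1.2  1.9  7.7] w 0.5
```

View pics/s21.png

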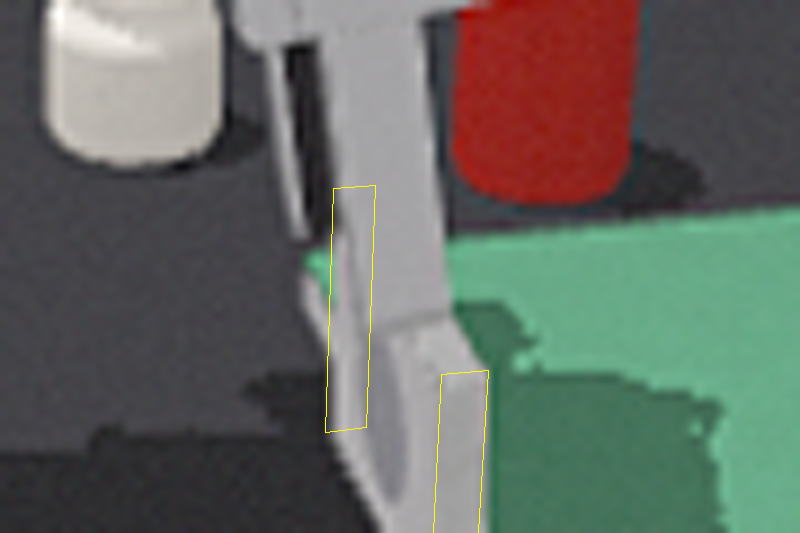

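>>> send_rows([
  {"x": 0.002, "y": 0, "z": 0.0001, "ax": 0, "ay": 0, "az": 0, "grip": 50},
  {"x": 0.002, "y": 0, "z": 0.0001, "ax": 0, "ay": 0, "az": 0, "grip": 50},
  {"x": 0.002, "y": 0, "z": 0.0002, "ax": 0, "ay": 0, "az": 0, "grip": 50},
  {"x": 0.002, "y": 0, "z": 0.0003, "ax": 0, "ay": 0, "az": 0, "grip": 50},
  {"x": 0.002, "y": 0, "z": 0.0003, "ax": 0, "ay": 0, "az": 0, "grip": 50},
])

```text
clock: 20.35
tool_pos: [573.7, 40.3, 63.8]
tcp_rot: [0.996, 0.05, 0.071, -0.003]
ft_force: [-2.2, 0.5, 7.8]
width: 0.497
```

```bash
python3 - <<'E'
from plant import manip
from h import *
p=manip.capture("side");s=manip.sense(); show(s)
view(p,"pics/s22.png",(),-11,(220,145,120,80),(800,533))
E
```

```text
t 20.4 corner rest [ 4.2 -8.  65. ] phi 8.2 yaw 0.1 F rest [-0.9  1.3  6.5] w 0.5
```

View pics/s22.png

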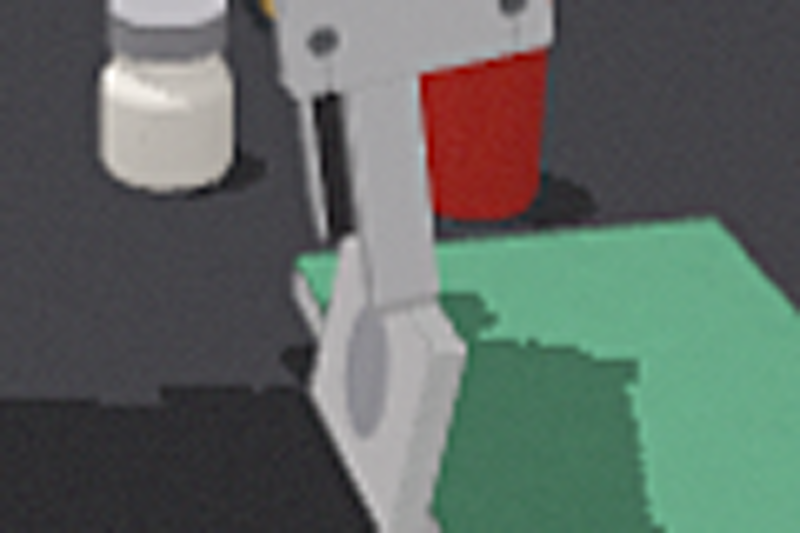

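>>> send_rows([
  {"x": 0.002, "y": 0, "z": 0.0003, "ax": 0, "ay": 0, "az": 0, "grip": 50},
  {"x": 0.002, "y": 0, "z": 0.0003, "ax": 0, "ay": 0, "az": 0, "grip": 50},
  {"x": 0.002, "y": 0, "z": 0.0004, "ax": 0, "ay": 0, "az": 0, "grip": 50},
  {"x": 0.002, "y": 0, "z": 0.0005, "ax": 0, "ay": 0, "az": 0, "grip": 50},
  {"x": 0.002, "y": 0, "z": 0.0006, "ax": 0, "ay": 0, "az": 0, "grip": 50},
  {"x": 0.002, "y": 0, "z": 0.0007, "ax": 0, "ay": 0, "az": 0, "grip": 50},
])

```text
clock: 21.0
tool_pos: [585.3, 41.4, 61.7]
tcp_rot: [0.996, 0.05, 0.071, -0.003]
ft_force: [0.9, 0.3, 4.8]
width: 0.498
```

```bash
python3 - <<'E'
from plant import manip
from h import *
p=manip.capture("side");s=manip.sense(); show(s)
view(p,"pics/s23.png",(),-11,(220,145,120,80),(800,533))
E
```

```text
t 21.05 corner rest [15.7 -8.  62.7] phi 8.1 yaw 0.1 F rest [ 1.  -0.3  6.5] w 0.5
```

View pics/s23.png

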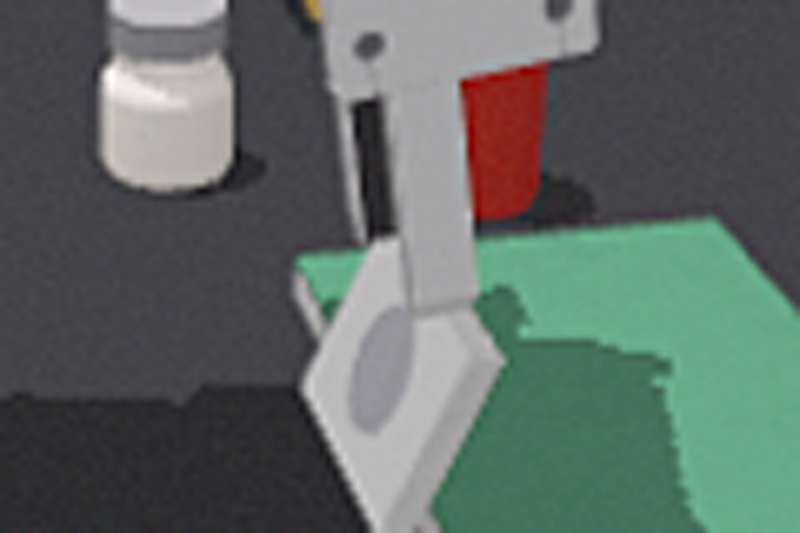

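>>> send_rows([
  {"x": 0.0024, "y": 0, "z": 0.0011, "ax": 0, "ay": 0, "az": 0, "grip": 50},
  {"x": 0.0024, "y": 0, "z": 0.0013, "ax": 0, "ay": 0, "az": 0, "grip": 50},
  {"x": 0.0024, "y": 0, "z": 0.0015, "ax": 0, "ay": 0, "az": 0, "grip": 50},
  {"x": 0.0024, "y": 0, "z": 0.0017, "ax": 0, "ay": 0, "az": 0, "grip": 50},
  {"x": 0.0022, "y": 0, "z": 0.0019, "ax": 0, "ay": 0, "az": 0, "grip": 50},
  {"x": 0.0022, "y": 0, "z": 0.002, "ax": 0, "ay": 0, "az": 0, "grip": 50},
])

```text
clock: 21.65
tool_pos: [597.1, 43.3, 51.2]
tcp_rot: [0.997, 0.05, 0.067, -0.004]
ft_force: [-0.1, 0.3, -0.2]
width: 0.499
```

```bash
python3 - <<'E'
from plant import manip
from h import *
p=manip.capture("side");s=manip.sense(); show(s)
view(p,"pics/s24.png",(),-11,(220,145,120,80),(800,533))
E
```

```text
t 21.7 corner rest [27.7 -7.4 52.1] phi 7.7 yaw 0.1 F rest [-0.9  0.4 -0.8] w 0.51
```

View pics/s24.png

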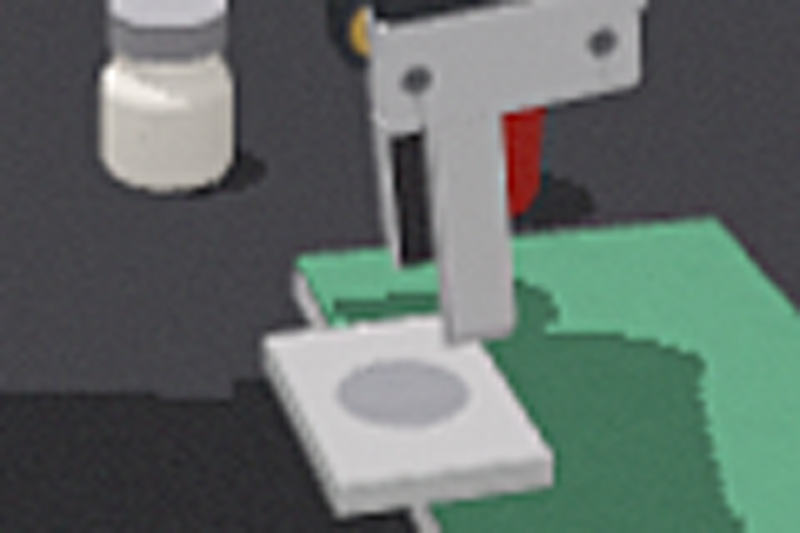

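The plate has toppled over mirror up. Withdraw the tool and measure.

>>> send_rows([
  {"x": 0, "y": 0, "z": -0.01, "ax": 0, "ay": 0, "az": 0, "grip": 50},
  {"x": 0, "y": 0, "z": -0.02, "ax": 0, "ay": 0, "az": 0, "grip": 50},
  {"x": 0, "y": 0, "z": -0.03, "ax": 0, "ay": 0, "az": 0, "grip": 50},
  {"x": -0.02, "y": 0, "z": -0.03, "ax": 0, "ay": 0, "az": 0, "grip": 50},
  {"x": -0.03, "y": 0, "z": -0.03, "ax": 0, "ay": 0, "az": 0, "grip": 50},
  {"x": -0.03, "y": 0, "z": -0.02, "ax": 0, "ay": 0, "az": 0, "grip": 50},
  {"x": -0.03, "y": 0, "z": 0, "ax": 0, "ay": 0, "az": 0, "grip": 50},
  {"x": -0.03, "y": 0, "z": 0, "ax": 0, "ay": 0, "az": 0, "grip": 50},
  {"x": 0, "y": 0, "z": 0, "ax": 0, "ay": 0, "az": 0, "grip": 50},
])

```text
clock: 22.6
tool_pos: [438.3, 27.6, 171.3]
tcp_rot: [0.996, 0.05, 0.068, -0.003]
ft_force: [0.7, -0.2, -0.1]
width: 0.501
```

```bash
python3 - <<'E'
from plant import manip
from h import *
s=manip.sense(); show(s)
for n in ("side","top"):
    p=manip.capture(n)
    for d in manip.masks_of("plate",p):
        r=rect(d["region"],p,24); print(n,d["position"],round(d["conf"],2),"centre rest",w2rest([*r[0],0])[:2].round(1),np.round(r[1],1),round(r[2],1))
    for t in ("oil_can","jar","core"):
        print(t,[world(d["position"],p,0).round(0)[0,:2] for d in manip.landmark_of(t,p)[:1]])
    im=p["pixels"]; cv2.imwrite(f"pics/{n}9.png",cv2.resize(im[110:290,130:370] if n=="side" else im[90:270,130:370],(800,600)))
E
```

```text
t 22.6 corner rest [-132.1   -7.1  172.4] phi 7.8 yaw 0.099 F rest [ 0.7 -0.3 -0.1] w 0.5
side [184.5, 173.2] 0.76 centre rest [-171.5  173.9] [ 72.3 105.6] 35.2
side [281.8, 205.9] 0.69 centre rest [  2.7 -23.5] [ 67.5 102.3] 4.5
side [159.0, 202.3] 0.66 centre rest [-232.9   42.4] [96.7 76.9] 37.2
oil_can [array([640., 213.])]
jar [array([535., 253.])]
core [array([ 578., -138.])]
top [268.4, 170.8] 0.9 centre rest [  4.1 -12.8] [67.3 90.7] 6.3
top [174.8, 261.4] 0.87 centre rest [-171.1  213.5] [64.3 88.1] 36.8
top [221.6, 282.5] 0.44 centre rest [-228.2  109.8] [47.5 18.8] 40.1
oil_can [array([639., 214.])]
jar [array([538., 257.])]
core [array([ 582., -139.])]
```

View pics/side9.png

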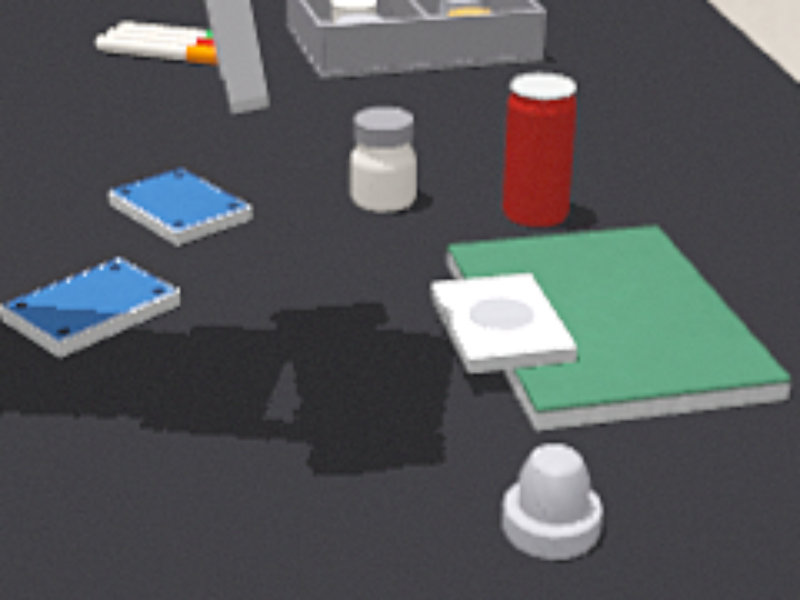

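View pics/top9.png

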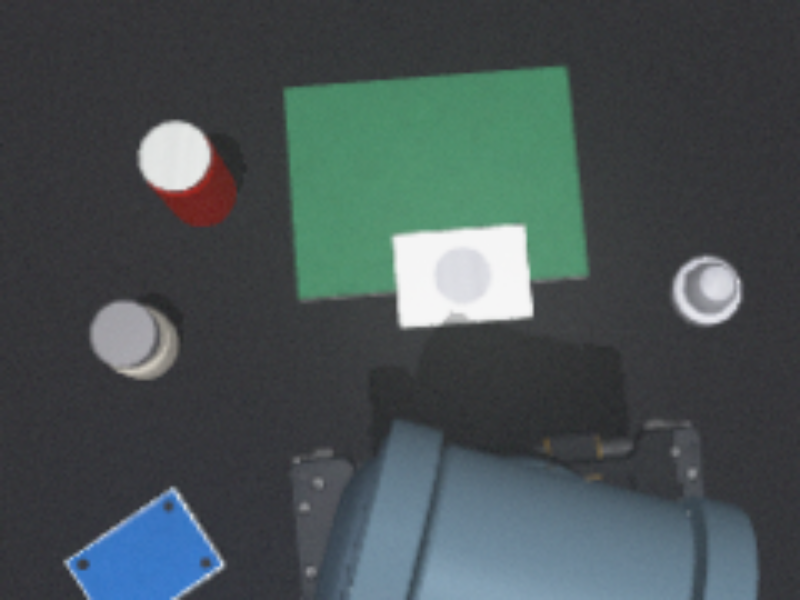

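Centre is ~3–4 mm inside the front edge. Checking that it is flat and still before deciding whether to nudge it.

```bash
python3 - <<'E'
from plant import manip
from h import *
from scipy.optimize import least_squares
ims={}
for n in ("side","top"):
    p=manip.capture(n); d=[d for d in manip.masks_of("plate",p) if np.hypot(*(np.array(d["position"])-((281,206) if n=="side" else (268,171))))<12][0]
    g=cv2.cvtColor(p["pixels"],cv2.COLOR_BGR2HSV); ims[n]=(p,d)
    m=((g[...,1]<45)&(g[...,2]>120)).astype(np.uint8)
    m=m&cv2.dilate(d["region"].astype(np.uint8),np.ones((5,5)))
    ims[n]=(p,m); print(n,m.sum(),np.argwhere(m).mean(0)[::-1].round(1))
X,Y,Z=np.meshgrid([-32,32],[-45,45],[-5,5],indexing='ij'); C=np.c_[X.ravel(),Y.ravel(),Z.ravel()]
# rest/plate silhouette fit by signed distance
def res(v):
    x,y,yaw,pit=v; P=R.from_euler('zy',[PSI+yaw,pit]).apply(C)+rest2w(x,y,19)
    out=[]
    for p,m in ims.values():
        h=cv2.convexHull(proj(P,p).astype(np.float32))
        c=max(cv2.findContours(cv2.morphologyEx(m,cv2.MORPH_CLOSE,np.ones((9,9))),cv2.RETR_EXTERNAL,cv2.CHAIN_APPROX_NONE)[0],key=cv2.contourArea)
        c=cv2.convexHull(c)[:,0].astype(float)
        out+= [cv2.pointPolygonTest(h,tuple(map(float,q)),True) for q in c]
    return out
r=least_squares(res,[4,-12,0,0],loss='soft_l1',diff_step=1e-3,x_scale=[5,5,.1,.1]); print("x,y,yaw,pitch",r.x.round(3),"rms px",np.sqrt(np.mean(np.square(res(r.x)))).round(2))
for pt in (-.15,0,.15): print(pt,np.sqrt(np.mean(np.square(res([*least_squares(lambda w:res([*w,pt]),r.x[:3],loss='soft_l1',diff_step=1e-3).x,pt])))).round(2))
E
```

```text
side 950 [280.2 206.4]
top 1151 [268.3 172.3]
x,y,yaw,pitch [ 4.6250e+00 -1.2044e+01 -6.0000e-03  0.0000e+00] rms px 0.75
-0.15 1.16
0 0.75
0.15 0.96
```

The fit says it is flat (pitch about 0) and lying still with its centre about 4.6 mm inside the edge. A plate balanced there must have its centre over the rest. Nudging the overhanging end could tip it off, so I'm handing in.

```bash
python3 - <<'E'
from plant import manip
from h import *
p=manip.capture("side"); print([(d["position"],round(d["conf"],2)) for d in manip.find_in("plate",p)]); show(manip.sense())
print(manip.close_job())
E
```

```text
[([182.2, 171.0], 0.87), ([156.5, 202.6], 0.83), ([282.0, 205.5], 0.78), ([245.2, 158.2], 0.3)]
t 23.4 corner rest [-129.    -7.7  173.3] phi 7.9 yaw 0.1 F rest [-0.   0.7 -1.2] w 0.5
the job is handed in; nothing more can be done
None
```

The mould insert plate is turned over and lying flat on the green top with its mirror face up. I handed the job in at about 23.4 s, and the hand-in reported no verdict.

- **What I did:** I pushed the right-hand plate against the rest with the fingertips and tipped it up along the arc by friction. I then pushed it past upright, so it toppled over the rest's front edge.
- **Failed tries:** Two earlier lifts slipped, one at about 5° and one at about 33°. Each time the plate came back flat on the bench against the rest, and I pressed again lower on its end face. The third lift slipped about 2 mm at about 33° but held.
- **Tipping stage:** In the pictures the plate's far end stayed low against the front face throughout, through 40° and on past upright.
- **Last checks:** A fit to both cameras puts the plate flat (pitch about 0) and square with the rest. It sits about 12 mm to the robot's right of the rest's middle, and it did not visibly move between the last pictures.
- **Bystanders:** The jar and core measure within about 4 mm of where they started. The can's estimates scatter by up to about 12 mm between pictures, but it was never touched. The gripper is about 170 mm up and clear of everything.
- **Thin margin:** The plate overhangs the front edge by about 28 mm, more than the 14 mm the task mentioned. The cameras put its centre only 3 to 5 mm inside the edge (2.7 mm from the side, 4.1 mm from the top, 4.6 mm from the fit), with about 2 mm uncertainty. I left it there because it rests stably and nudging the overhang could have tipped it off.

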